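Show a spindle's drive flat to the bench optical micrometer

ROBOT

A 7-joint arm with a two-finger parallel gripper is mounted at the origin on the work surface; the furniture and walls round the work are solid. World frame = base frame: x ahead of the robot, y to its left, z up, the work surface at z = 0. Lengths are in m, angles in rad, forces in N, time in s.
With the tool pointing down it reaches from about 0.4 to 0.85 m from the base axis. Payload 4.5 kg.
Tool frame: the origin (TCP) lies on the centre line of the jaws, within the pads' length; the fingertips stand 14 mm ahead of it and the grasp point (between the pads) lies 5 mm behind it (manip.nose_length is the distance from the TCP to the fingertips, in m); z points along the fingers, y is the direction in which the jaws open and shut (so a half turn about z gives the same grasp; the last joint's range is limited). The gripper opens to 85 mm and grips with 20 to 120 N. Pads are 22 mm wide; open, the fingers measure 114 mm over their backs; the gripper's body (76 mm by 85 mm) begins 54 mm behind the grasp point. The pads swing forward as they close: fully open they stand 13 mm farther back than shut.
Start: joints at [0.034, 0.689, -0.195, 1.565, 0.157, 0.902, -0.215], TCP at [0.625, 0, 0.245] pointing down, gripper open.
Joint ranges: [-3.01, 3.01], [-0.46, 2.08], [-1.47, 1.51], [0.13, 2.56], [-1, 4.14], [0.04, 2.09], [-2.66, 2.66]. Speed limits (rad/s): [2.57, 2.57, 3.14, 3.14, 3.14, 3.14, 3.14].

INTERFACE

Orientations are given as a unit quaternion [w, x, y, z].
In Python, from workcell import manip, grab_frame gives the robot as it stands.
- The arm moves only by the tool servo_tool, never from a script. Its argument "increments" is one flat list of numbers, 7 for each row, row after row: the turn, a rotation vector about the tool's x, y, z in units of 30 degrees (1.0 is 30 degrees), then the shift along the tool's x, y, z in units of 0.2 m (1.0 is 0.2 m), then the opening, from -1 (shut) to 1 (fully open). In form: [ax, ay, az, dx, dy, dz, grip, ax, ay, az, dx, dy, dz, grip, ...]. A call has 1 to 12 rows; each row is the pose to reach, as a shift and turn from the pose measured when the call began, along the tool's axes at that moment; what a row does not reach only later rows make up. A row lasts 1/10 s, in which the tool goes at most 50 mm and 8.59 degrees, less where a joint would pass 70% of its speed; a pose out of reach is approached as far as the arm can. A call with a number of a shift or a turn outside -1 to 1 is refused whole. A call with a gripper value outside its range is refused whole. The fingers move at their own pace and stop on an object; "force" is the grip in N (left out, the last holds). Time passes only in rows, so rows that repeat a pose let the fingers close. It gives the time, the measured TCP pose, the force and the opening at its end, in the units of the state.
- manip.observe(): the state, without advancing time (a new reading comes with each control period).
- grab_frame(name): name is "scene" or "side" or "wrist"; returns a dict with "img" (384x512x3 uint8, blue, green, red), "intrinsics" (3x3 intrinsics, pixels), "k1" (the pictures are not rectified: a ray, as slopes to the right and down, at radius r is drawn at 1 + k1 r^2 times it, then the intrinsics apply), "rvec" (rotation vector, rad) and "tvec" (3), from world to camera coordinates, as OpenCV has them. Camera axes: x right, y down, z forward; pixel columns grow to the right and rows downward; lengths in m; the calibration is good to about 2 mm. A picture is of the moment at which its call begins. There is no depth.
- manip.finish_job(): hands the job in, once; it reports no verdict.
The state is a dict: "t": time; "joint_positions": joint angles; "qd": joint speeds; "joint_efforts": joint torques, N m; "tool_pos": TCP position; "orientation": TCP orientation; "force": force on the tool from outside, world axes, zero at the start; "torque": the same for the moment, N m; "opening": opening from 0.0 (shut) to 1.0 (fully open).
Only numpy, scipy, OpenCV 4.12 (cv2) and the standard library are available. Lean on these libraries where they do the work, as an engineer would, in place of code of your own. Each camera call takes 0.05 s, during which the arm holds its last target.

TASK

The flat milled on one end of the steel spindle has to be measured: roll the spindle along the rubber mat until its flat faces straight up. Then pick it up and hold that flat in the air in the light beam of the optical micrometer, midway between the two windows and at their height, with the spindle level, lying straight through the gap square to the beam, flat still facing up. Do not touch the micrometer or push the other things about; the job finishes with you still holding the spindle there in the gripper, not putting it down.

Things in the scene. Friction and masses are not known exactly. Their poses are not given: they have to be found in the camera images.
- spindle: Part: steel bar, 24 mm diameter, 175 mm long, about 0.25 kg, lying on the mat. Origin on its axis at mid-length (near its centre of mass); x along the bar to the end with the flat, z the flat's outward normal. Full round from x = -88 mm (narrow ring groove near that end) to +42 mm; D-shaped from +42 to +88 mm. At the start the flat faces sideways and down.
- flat (a point): Centre of the flat, 65 mm from mid-length, 6 mm off the axis; axes as the spindle's. The flat is 46 mm long, 21 mm wide, 18 mm across to the round side.
- mat: Square black rubber mat, 270 x 270 x 4 mm, fixed; origin at the centre of its underside, z up; on the left or the right, the micrometer on the other side. The spindle rolls on it without slipping (1 rad per 12 mm) and stays where it is left; pressed lightly on top by shut fingertips and drawn sideways, it travels half as far as they do.
- gauge: Bench optical micrometer, fixed: base plate 160 x 250 mm, top at 26 mm; two grey heads (62 mm deep, 66 mm wide, tops at 153 mm) face each other across a gap 96 mm clear, a square window in each; a read-out (top at 81 mm) stands behind. Origin on the bench under the middle of the gap; x through the gap towards the read-out (heads: x = -31 to +31 mm), y along the beam, z up.
- beam (a point): Middle of the light beam: midway between the two windows, at their centre height, 125 mm above the bench; axes as the micrometer's. The flat's centre belongs here.
- marker: Bystander: marker pen, 135 mm long, 16 mm thick; origin at the centre of its underside.
- air_coupler_0: Bystander: brass-coloured air coupler, 62 x 23 x 24 mm; origin at the centre of its underside.
- caliper: Bystander: vernier caliper lying flat, 228 x 77 x 7 mm; origin at the centre of its underside.
- cream_plug_0: Bystander: cream moulded cup, 61 mm wide, 35 mm high; origin at the centre of its underside.
- air_coupler_1: Bystander: steel air coupler, 62 x 23 x 24 mm; origin at the centre of its underside.

How it is judged:
By the outcome, as a careful person would: the job done as asked, in the order asked, and still so for the second after the job is handed in, while the arm keeps its last pose, push and grip.
It also fails if it takes over 58 s, if anything falls off the work surface, if the arm or the gripper's body presses on something with over 40 N, if the wrist force passes 120 N, or if a joint passes its speed limit or range.

## Working session

There is one attempt and no reset: what is moved stays moved. The work goes in short steps, Python scripts to look and compute and a tool call to move; the robot and the scene stay as the last step left them, time stands still between calls to the robot, and variables do not carry over. Pictures are saved under pics/ and viewed, and the job is handed in when it is done.

Besides the shell and the picture viewer there is one more tool, called after "Call:" as name(argument=value, ...) on one line, values as JSON. servo_tool: Moves the arm, as the interface text tells. Its arguments: {"type":"object","properties":{"increments":{"type":"array","items":{"type":"number","minimum":-1,"maximum":1}},"force":{"type":"number"}},"required":["increments"]}

```bash
ls -la; mkdir -p pics; cat > h.py <<'E'
import numpy as np,cv2
from workcell import manip,grab_frame
from scipy.spatial.transform import Rotation as R
def snap(n,f):
    d=grab_frame(n); cv2.imwrite(f'pics/{f}.png',d['img']); np.save(f'pics/{f}.npy',d,allow_pickle=True); return d
def load(f): return np.load(f'pics/{f}.npy',allow_pickle=True).item()
def ray(d,uv):
    K=np.array(d['intrinsics'],float);k1=float(d['k1'])
    p=cv2.undistortPoints(np.array([[uv]],float),K,np.array([k1,0,0,0.]))[0,0]
    Rm=cv2.Rodrigues(np.array(d['rvec'],float))[0];t=np.array(d['tvec'],float).ravel()
    return -Rm.T@t, Rm.T@np.array([p[0],p[1],1])
def onz(d,uv,z):
    c,r=ray(d,uv); return c+r*(z-c[2])/r[2]
def proj(d,P):
    return cv2.projectPoints(np.array(P,float).reshape(-1,3),np.array(d['rvec'],float),np.array(d['tvec'],float),np.array(d['intrinsics'],float),np.array([float(d['k1']),0,0,0]))[0][:,0]
def tri(d1,u1,d2,u2):
    c1,r1=ray(d1,u1);c2,r2=ray(d2,u2)
    A=np.c_[r1,-r2];s=np.linalg.lstsq(A,c2-c1,rcond=None)[0]
    a=c1+r1*s[0];b=c2+r2*s[1]; return (a+b)/2,np.linalg.norm(a-b)
def state():
    s=manip.observe(); q=s['orientation']; return np.array(s['tool_pos']),R.from_quat([q[1],q[2],q[3],q[0]]),s
E
python3 - <<'E'
from h import *
for n in ('scene','side','wrist'): 
    d=snap(n,n+'0'); print(n,d['k1'],ray(d,(256,192)))
p,r,s=state();print(s, r.as_matrix())
print(manip.nose_length,[x for x in dir(manip) if x[0]!='_'])
E
```

```text
total 12
drwxr-xr-x  3 agent agent 4096 Dec  7 03:15 .
drwxr-xr-x 23 root  root  4096 Dec  7 03:15 ..
drwxr-xr-x  2 agent agent 4096 Dec  7 03:15 pics
scene -0.057414568148079756 (array([ 0.15473408, -0.81903405,  0.9399681 ]), array([ 0.28539482,  0.64872472, -0.70597317]))
side 0.009187382916203258 (array([0.12240561, 1.33083506, 1.17569806]), array([ 0.2146343 , -0.76386307, -0.60874837]))
wrist -0.028830793484389026 (array([0.62621667, 0.0810787 , 0.37196225]), array([-0.00245532, -0.3250251 , -0.94574828]))
{'t': 0.15, 'joint_positions': array([ 0.03382041,  0.68980578, -0.19451789,  1.5660904 ,  0.15727579,
        0.90252103, -0.21512589]), 'qd': array([ 0.00135564, -0.00253366, -0.00081523, -0.00251424, -0.00186623,
        0.00012926, -0.00080928]), 'joint_efforts': array([-6.29315091e-04, -5.39936972e+01, -1.26815826e+00, -1.58719003e+01,
        9.24438267e-03,  6.49630194e-03,  1.79077297e-06]), 'tool_pos': array([ 6.24522497e-01, -4.84944322e-05,  2.44662921e-01]), 'orientation': array([-4.74054093e-04,  7.07108401e-01,  7.07104796e-01, -5.40739701e-04]), 'force': array([-0.21499263,  0.60742   ,  0.03075025]), 'torque': array([-0.02104119,  0.01409566, -0.00566469]), 'opening': 0.9985129087526281} [[ 5.03007586e-06  9.99998970e-01 -1.43513502e-03]
 [ 9.99999996e-01 -5.16542015e-06 -9.43040087e-05]
 [-9.43113247e-05 -1.43513454e-03 -9.99998966e-01]]
0.014 ['PlanningError', 'finish_job', 'nose_length', 'observe']
```

View pics/scene0.png

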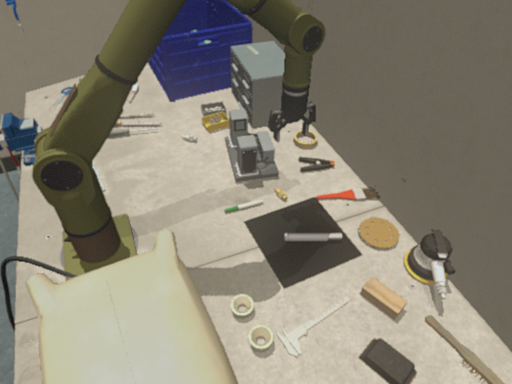

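View pics/side0.png

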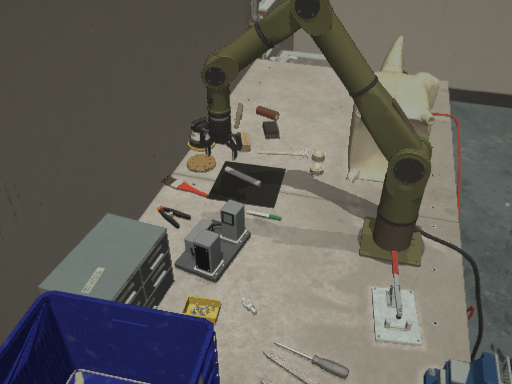

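View pics/wrist0.png

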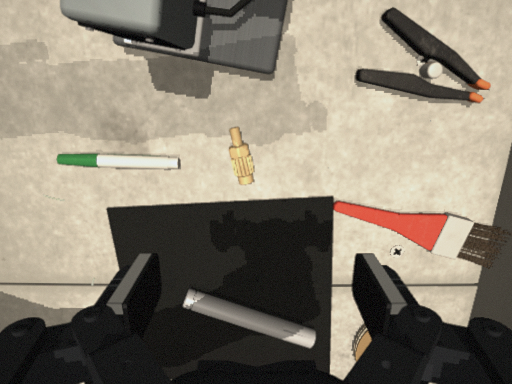

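```bash
python3 - <<'E'
from h import *
d=load('wrist0')['img'][270:360,170:330]; cv2.imwrite('pics/w0z.png',cv2.resize(d,None,fx=5,fy=5,interpolation=cv2.INTER_CUBIC))
d=load('scene0')['img'][90:290,200:400]; cv2.imwrite('pics/s0z.png',cv2.resize(d,None,fx=3,fy=3,interpolation=cv2.INTER_CUBIC))
d=load('side0')['img'][150:290,160:330]; cv2.imwrite('pics/d0z.png',cv2.resize(d,None,fx=4,fy=4,interpolation=cv2.INTER_CUBIC))
E
```

```text
(no output)
```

View pics/w0z.png

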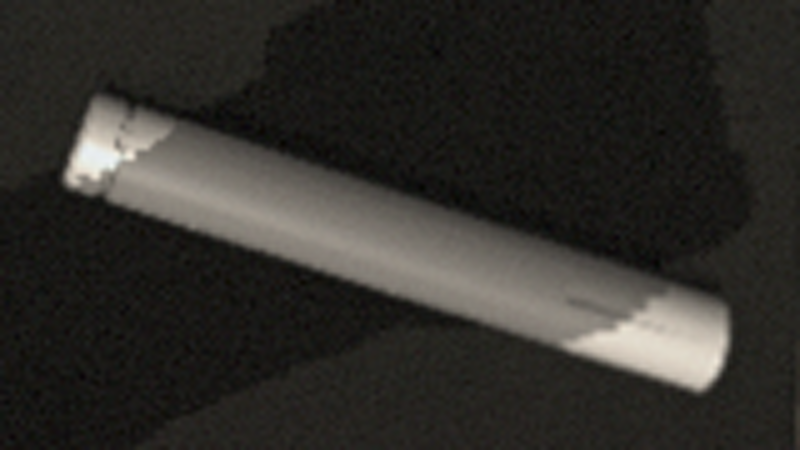

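View pics/s0z.png

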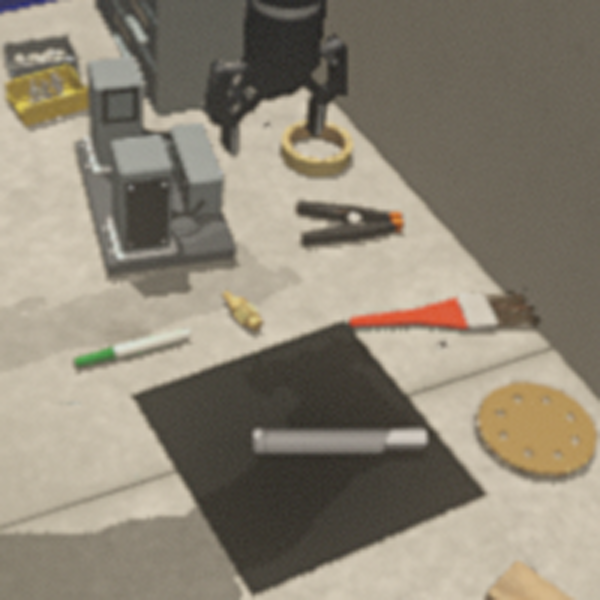

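View pics/d0z.png

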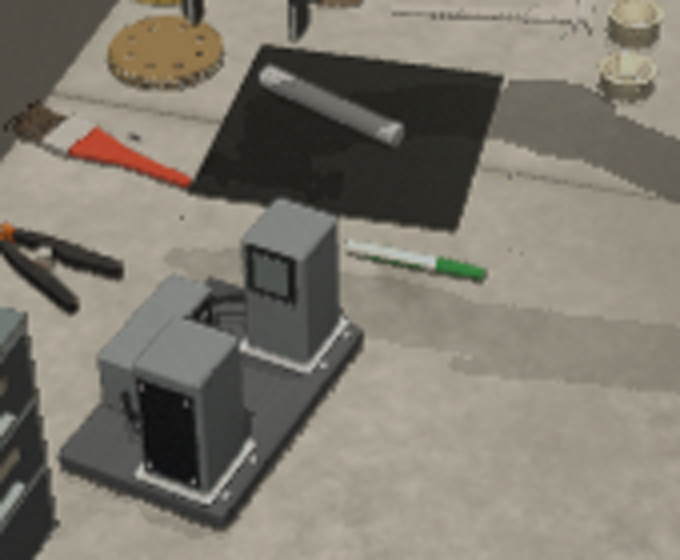

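```bash
python3 - <<'E'
from h import *
# wrist: bar outline by threshold in dark mat
d=load('wrist0'); g=cv2.cvtColor(d['img'],cv2.COLOR_BGR2GRAY)
m=(g>70).astype(np.uint8); m2=np.zeros_like(m); m2[272:355,175:325]=m[272:355,175:325]
c=max(cv2.findContours(m2,0,2)[0],key=cv2.contourArea); r=cv2.minAreaRect(c); print('wrist',r,cv2.boxPoints(r).tolist())
for n,roi in (('scene0',(225,245,278,350)),('side0',(160,192,218,268))):
    e=load(n); g=cv2.cvtColor(e['img'],cv2.COLOR_BGR2GRAY); m2=np.zeros_like(g); a=roi
    m2[a[0]:a[1],a[2]:a[3]]=(g[a[0]:a[1],a[2]:a[3]]>75)
    c=max(cv2.findContours(m2,0,2)[0],key=cv2.contourArea); r2=cv2.minAreaRect(c); print(n,r2,cv2.boxPoints(r2).tolist())
    print(onz(e,r2[0],.016))
b=cv2.boxPoints(r)
for q in b: print(onz(d,q,.016))
print('ctr',onz(d,r[0],.016))
# mat corners
for uv in [(109,209),(333,196)]: print('mat w',onz(d,uv,.004))
s=load('scene0')
for uv in [(200+136/3,90+397/3),(200+350/3,90+322/3),(200+485/3,90+492/3),(200+253/3,90+594/3)]: print('mat s',onz(s,uv,.004))
E
```

```text
wrist ((249.65000915527344, 319.0500183105469), (137.24285888671875, 19.289892196655273), 18.434947967529297) [[181.5, 306.5], [187.60000610351562, 288.20001220703125], [317.8000183105469, 331.60003662109375], [311.70001220703125, 349.9000244140625]]
scene0 ((316.5, 232.5), (15.0, 65.0), 90.0) [[284.0, 225.0], [349.0, 225.0], [349.0, 240.0], [284.0, 240.0]]
[ 0.6340595  -0.20269527  0.016     ]
side0 ((242.22775268554688, 175.6028594970703), (38.483360290527344, 5.791613578796387), 24.304548263549805) [[223.49957275390625, 170.32240295410156], [225.88333129882812, 165.04408264160156], [260.9559326171875, 180.88331604003906], [258.5721740722656, 186.16163635253906]]
[ 0.61657832 -0.2159091   0.016     ]
[ 0.53060721 -0.1948968   0.016     ]
[ 0.54024994 -0.16754812  0.016     ]
[ 0.70587575 -0.23419718  0.016     ]
[ 0.69957076 -0.26457236  0.016     ]
ctr [ 0.61696587 -0.21400399  0.016     ]
mat w [ 0.4513182  -0.06664149  0.004     ]
mat w [ 0.71469684 -0.05031107  0.004     ]
mat s [ 0.44835593 -0.07334909  0.004     ]
mat s [ 0.71642424 -0.05922401  0.004     ]
mat s [ 0.72617809 -0.31810489  0.004     ]
mat s [ 0.46113702 -0.33488208  0.004     ]
```

```bash
python3 - <<'E'
from h import *
a=load('scene0')['img'][225:250,278:350]; a=cv2.resize(a,None,fx=10,fy=10,interpolation=cv2.INTER_NEAREST)
b=load('side0')['img'][160:192,215:267]; b=cv2.resize(b,None,fx=10,fy=10,interpolation=cv2.INTER_NEAREST)
cv2.imwrite('pics/z1.png',np.vstack([a,np.pad(b,((0,0),(0,200),(0,0)))]))
E
```

```text
(no output)
```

View pics/z1.png

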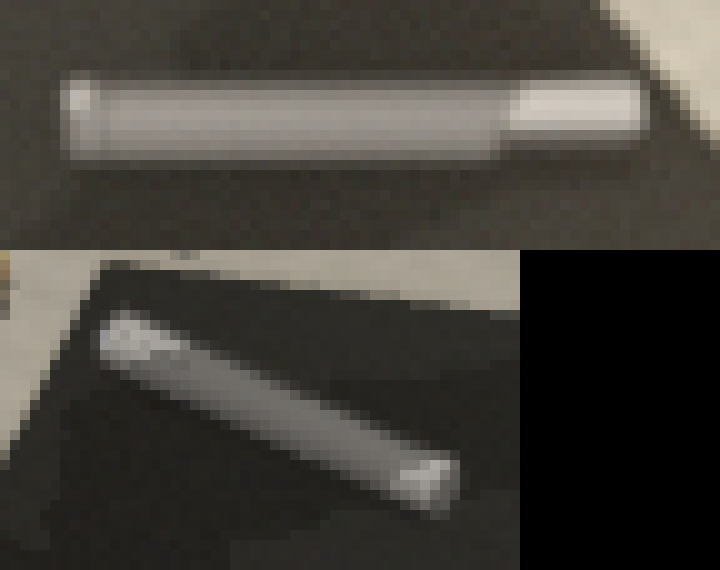

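```bash
python3 - <<'E'
from h import *
a=load('scene0')['img'][100:190,220:290]; a=cv2.resize(a,None,fx=8,fy=8,interpolation=cv2.INTER_CUBIC)
cv2.imwrite('pics/z2.png',a[:,:560])
b=load('side0')['img'][195:285,170:260]; cv2.imwrite('pics/z3.png',cv2.resize(b,None,fx=6.5,fy=6.5,interpolation=cv2.INTER_CUBIC))
E
```

```text
(no output)
```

View pics/z2.png

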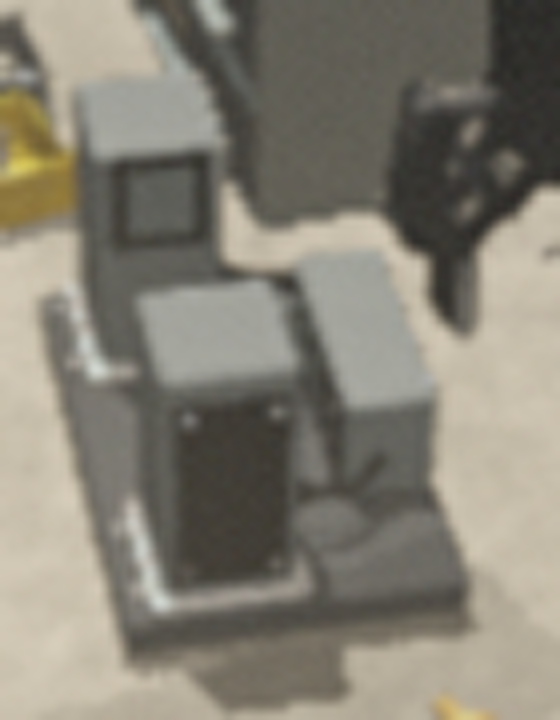

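View pics/z3.png

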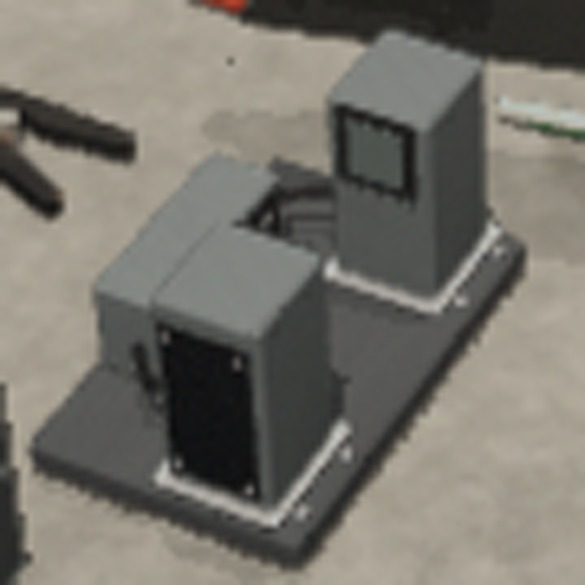

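```bash
python3 - <<'E'
from h import *
s=load('scene0');e=load('side0')
for nm,d,off,k,pts in [('scene rear(N)',s,(220,100),8,[(78,85),(200,78),(220,152),(90,160)]),('scene front(S)',s,(220,100),8,[(138,292),(268,282),(298,375),(165,388)]),
 ('side S',e,(170,195),6.5,[(388,30),(485,65),(432,128),(330,98)]),('side N',e,(170,195),6.5,[(228,225),(325,262),(262,335),(158,300)])]:
    P=np.array([onz(d,(off[0]+(u+.5)/k-.5,off[1]+(v+.5)/k-.5),.153)[:2] for u,v in pts]); print(nm,P.round(4).tolist(),'mean',P.mean(0).round(4))
E
```

```text
scene rear(N) [[0.5468, 0.3395], [0.602, 0.3244], [0.5881, 0.264], [0.531, 0.2795]] mean [0.567  0.3018]
scene front(S) [[0.5162, 0.1784], [0.5708, 0.1648], [0.5578, 0.1005], [0.5034, 0.1126]] mean [0.5371 0.1391]
side S [[0.5599, 0.1118], [0.5022, 0.1257], [0.5132, 0.1816], [0.5707, 0.1733]] mean [0.5365 0.1481]
side N [[0.5864, 0.2788], [0.5322, 0.2909], [0.5439, 0.3465], [0.5994, 0.3376]] mean [0.5655 0.3134]
```

Call:
servo_tool(increments=[0,0,0,0.5,-0.3,-0.75,1,0,0,0,0.5,-0.3,-0.75,1,0,0,0,0.5,-0.3,-0.75,1,0,0,0,0.5,-0.3,-0.75,1,0,0,0,0.5,-0.3,-0.75,1,0,0,0,0.5,-0.3,-0.75,1,0,0,0,0.5,-0.3,-0.75,1])

```text
t: 0.85
tool_pos: [0.5644, 0.0985, 0.3933]
orientation: [-0.001, 0.708, 0.707, -0.002]
force: [0.0, 0.2, 0.2]
opening: 0.996
```

```bash
python3 - <<'E'
from h import *
d=snap('wrist','w1'); p,r,s=state(); print(p,s['t'],s['joint_positions'].round(3))
cv2.imwrite('pics/w1z.png',cv2.resize(d['img'],None,fx=1.5,fy=1.5,interpolation=cv2.INTER_CUBIC))
E
```

```text
[0.56444729 0.09837066 0.3930713 ] 0.9 [-0.126  0.477 -0.212  1.499  0.105  1.182 -0.357]
```

View pics/w1z.png

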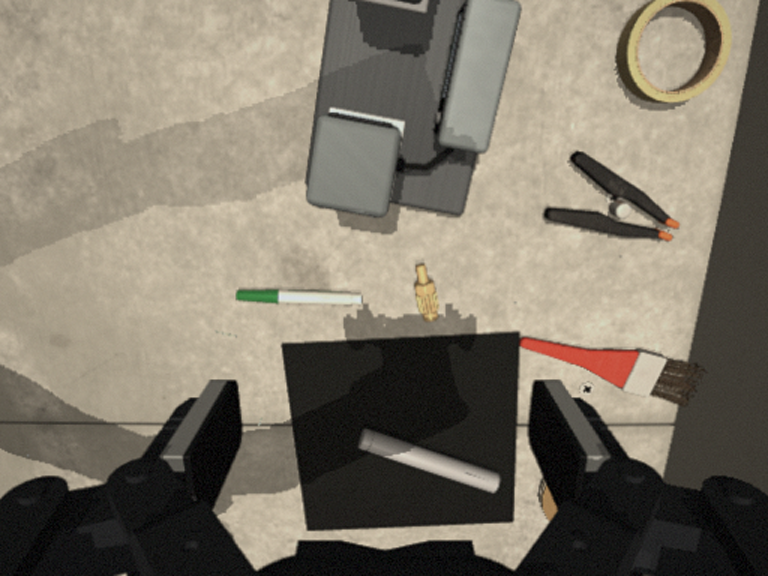

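Call:
servo_tool(increments=[0,0,0,0.6,0,0,1,0,0,0,0.6,0,0,1,0,0,0,0.6,0,0,1,0,0,0,0.6,0,0,1,0,0,0,0.6,0,0,1])

```text
t: 1.4
tool_pos: [0.565, 0.2167, 0.3916]
orientation: [-0.001, 0.708, 0.706, -0.004]
force: [-0.0, -0.1, -0.6]
opening: 0.998
```

```bash
python3 - <<'E'
from h import *
d=snap('wrist','w2'); p,r,s=state(); print(p,s['t'],s['joint_positions'].round(3))
cv2.imwrite('pics/w2z.png',cv2.resize(d['img'][0:290,130:400],None,fx=2,fy=2,interpolation=cv2.INTER_CUBIC))
E
```

```text
[0.56522464 0.21580368 0.39193884] 1.45 [-0.321  0.532 -0.216  1.401  0.117  1.228 -0.553]
```

View pics/w2z.png

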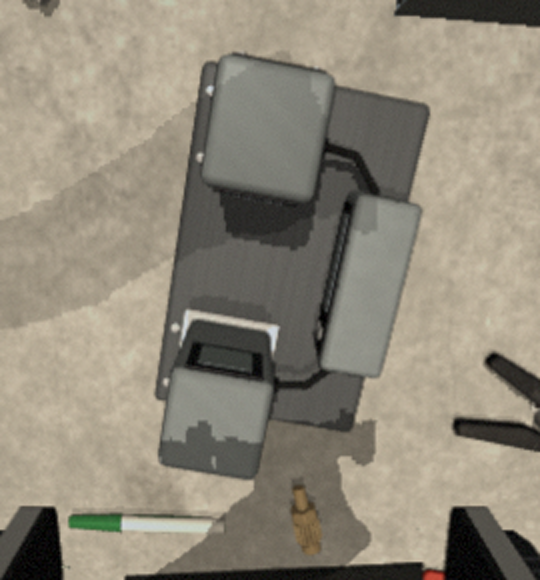

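```bash
python3 - <<'E'
from h import *
d=load('w2')
def P(pts,z): return np.array([onz(d,(130+(u+.5)/2-.5,(v+.5)/2-.5),z)[:2] for u,v in pts])
N=P([(222,52),(336,72),(314,203),(202,180)],.153);S=P([(176,368),(274,381),(257,480),(160,466)],.153);B=P([(203,62),(430,105),(352,432),(157,398)],.026)
for n,x in (('N',N),('S',S),('B',B)):
    print(n,x.round(4).tolist(),x.mean(0).round(4),[np.linalg.norm(x[i]-x[(i+1)%4]).round(4) for i in range(4)])
c=(N.mean(0)+S.mean(0))/2;v=N.mean(0)-S.mean(0);print(c,np.linalg.norm(v),np.degrees(np.arctan2(-v[0],v[1])))
for x in (B[1]-B[2],B[0]-B[3],N[1]-N[2],N[0]-N[3],S[0]-S[3],S[1]-S[2]): print(np.degrees(np.arctan2(-x[0],x[1])).round(2))
for x in (B[1]-B[0],B[2]-B[3],N[1]-N[0],N[2]-N[3],S[1]-S[0],S[2]-S[3]): print('x',np.degrees(np.arctan2(x[1],x[0])).round(2))
# check in scene views
print(proj(load('scene0'),[[*c,.125]]),proj(load('side0'),[[*c,.125]]))
E
```

```text
N [[0.5502, 0.3455], [0.607, 0.3361], [0.5975, 0.2723], [0.5387, 0.2842]] [0.5733 0.3095] [np.float64(0.0575), np.float64(0.0645), np.float64(0.06), np.float64(0.0623)]
S [[0.521, 0.181], [0.5769, 0.1731], [0.567, 0.1099], [0.5088, 0.1192]] [0.5434 0.1458] [np.float64(0.0565), np.float64(0.064), np.float64(0.059), np.float64(0.063)]
B [[0.5313, 0.3558], [0.6855, 0.3284], [0.6423, 0.0867], [0.4889, 0.1157]] [0.587  0.2216] [np.float64(0.1566), np.float64(0.2456), np.float64(0.1562), np.float64(0.2438)]
[0.55838196 0.22767644] 0.1664411983172294 -10.35256524613716
-10.13
-10.03
-8.49
-10.68
-11.14
-8.89
x -10.07
x -10.72
x -9.39
x -11.46
x -8.09
x -9.16
[[243.10146782 132.13734628]] [[218.7761078  227.09774797]]
```

```bash
cat >> h.py <<'E'
def down(yaw_deg,pitch_x=0,pitch_y=0):
    """tool down with tool x at world yaw (deg); then extra tilt about world axes none"""
    a=np.radians(yaw_deg);x=np.array([np.cos(a),np.sin(a),0]);z=np.array([0,0,-1.]);y=np.cross(z,x)
    return R.from_matrix(np.c_[x,y,z])
def inc(tp,tr):
    p,r,s=state()
    rv=(r.inv()*tr).as_rotvec(degrees=True)/30; sh=r.inv().apply(np.array(tp)-p)/.2
    print('t',round(s['t'],2),'pos',p.round(4),'F',np.round(s['force'],1),'open',round(s['opening'],3)); print('INC turn',rv.round(3),'shift',sh.round(3))
E
python3 - <<'E'
from h import *
inc([.6,.02,.34],down(62))
E
```

```text
t 1.45 pos [0.5652 0.2158 0.3919] F [ 0.5 -0.7  0.2] open 0.998
INC turn [-0.008  0.011  0.924] shift [-0.977  0.18   0.263]
```

Call:
servo_tool(increments=[-0.01,0.01,0.92,-0.98,0.18,0.26,1,-0.01,0.01,0.92,-0.98,0.18,0.26,1,-0.01,0.01,0.92,-0.98,0.18,0.26,1,-0.01,0.01,0.92,-0.98,0.18,0.26,0,-0.01,0.01,0.92,-0.98,0.18,0.26,-1])

```text
t: 1.95
tool_pos: [0.5993, 0.0073, 0.339]
orientation: [0.003, 0.861, 0.509, -0.003]
force: [-0.7, -0.8, -0.1]
opening: 0.693
```

```bash
python3 - <<'E'
from h import *
inc([.61,-.15,.28],down(34))
E
```

```text
t 1.95 pos [0.5993 0.0073 0.339 ] F [-0.7 -0.8 -0.1] open 0.693
INC turn [0.008 0.015 0.907] shift [-0.661  0.425  0.302]
```

Call:
servo_tool(increments=[0.01,0.01,0.91,-0.66,0.42,0.3,-1,0.01,0.01,0.91,-0.66,0.42,0.3,-1,0.01,0.01,0.91,-0.66,0.42,0.3,-1,0.01,0.01,0.91,-0.66,0.42,0.3,-1])

```text
t: 2.35
tool_pos: [0.607, -0.1567, 0.2792]
orientation: [0.002, 0.958, 0.286, -0.003]
force: [0.5, 1.0, 0.5]
opening: 0.001
```

```bash
python3 - <<'E'
from h import *
inc([.617,-.214,.20],down(6))
E
```

```text
t 2.35 pos [ 0.607  -0.1567  0.2792] F [0.5 1.  0.5] open 0.001
INC turn [0.007 0.013 0.908] shift [-0.113  0.266  0.397]
```

Call:
servo_tool(increments=[0.01,0.01,0.91,-0.11,0.27,0.4,-1,0.01,0.01,0.91,-0.11,0.27,0.4,-1,0.01,0.01,0.91,-0.11,0.27,0.4,-1,0.01,0.01,0.91,-0.11,0.27,0.4,-1])

```text
t: 2.75
tool_pos: [0.6157, -0.2175, 0.1977]
orientation: [-0.0, 0.999, 0.048, -0.003]
force: [-0.3, 0.2, 0.1]
opening: -0.004
```

```bash
python3 - <<'E'
from h import *
inc([.617,-.214,.16],down(-22))
E
```

```text
t 2.75 pos [ 0.6157 -0.2175  0.1977] F [-0.3  0.2  0.1] open -0.004
INC turn [0.001 0.012 0.918] shift [ 0.009 -0.017  0.189]
```

Call:
servo_tool(increments=[0,0.01,0.92,0.01,-0.02,0.19,-1,0,0.01,0.92,0.01,-0.02,0.19,-1,0,0.01,0.92,0.01,-0.02,0.19,-1,0,0.01,0.92,0.01,-0.02,0.19,-1,0,0.01,0.92,0.01,-0.02,0.19,-1,0,0.01,0.92,0.01,-0.02,0.19,-1])

```text
t: 3.35
tool_pos: [0.6175, -0.2133, 0.1605]
orientation: [0.0, 0.982, -0.19, 0.0]
force: [-0.3, -1.1, 0.3]
opening: -0.002
```

```bash
python3 - <<'E'
from h import *
d=snap('wrist','w3'); p,r,s=state(); print(p,s['t'],s['joint_positions'].round(3)); print(r.as_matrix().round(3))
cv2.imwrite('pics/w3z.png',cv2.resize(d['img'],None,fx=1.5,fy=1.5,interpolation=cv2.INTER_CUBIC))
E
```

```text
[ 0.61734254 -0.21332271  0.16040161] 3.4 [ 0.108  0.847  0.295  1.565 -0.316  0.776 -1.417]
[[ 0.928 -0.373  0.   ]
 [-0.373 -0.928 -0.   ]
 [ 0.     0.    -1.   ]]
```

View pics/w3z.png

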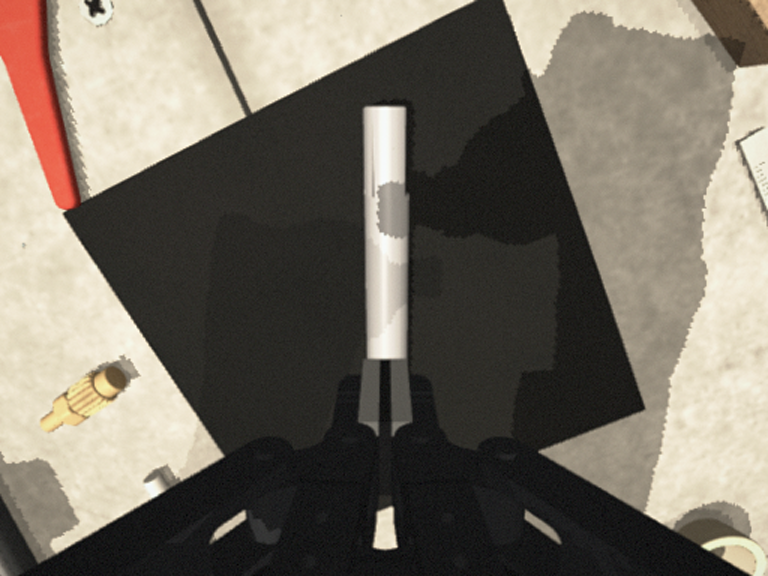

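```bash
python3 - <<'E'
from h import *
d=load('w3');g=cv2.cvtColor(d['img'],cv2.COLOR_BGR2GRAY).astype(int)
for v in list(range(68,76,2))+list(range(76,238,10)):
    row=g[v,225:290]; thr=80
    idx=np.where(row>thr)[0]; a,b=idx[0],idx[-1]
    ua=225+a-(row[a]-thr)/(row[a]-row[a-1]); ub=225+b+(row[b]-thr)/(row[b]-row[b+1])
    print(v,round(ua,2),round(ub,2),onz(d,((ua+ub)/2,v),.016)[:2].round(4))
print(d['intrinsics'],ray(d,(256,192)))
E
```

```text
Traceback (most recent call last):
IndexError: index 0 is out of bounds for axis 0 with size 0
```

```bash
cat >> h.py <<'E'
def rows(d,vs,lo,hi,thr=80,z=.016):
    g=cv2.cvtColor(d['img'],cv2.COLOR_BGR2GRAY).astype(int);o=[]
    for v in vs:
        row=g[v,lo:hi]; idx=np.where(row>thr)[0]
        if len(idx)<2: continue
        a,b=idx[0],idx[-1]
        ua=lo+a-(row[a]-thr)/(row[a]-row[a-1]); ub=lo+b+(row[b]-thr)/(row[b]-row[b+1])
        X=onz(d,((ua+ub)/2,v),z)[:2]; o.append((v,ua,ub,*X)); print(v,round(ua,2),round(ub,2),round(ub-ua,2),X.round(4))
    return np.array(o)
E
python3 - <<'E'
from h import *
d=load('w3')
o=rows(d,[69,70,71,72,74,76]+list(range(80,238,8)),225,290)
m=(o[:,0]>140); f=np.polyfit(o[m,3],o[m,4],1); print('angle',np.degrees(np.arctan(f[0])),f)
print(ray(d,(256,192)))
E
```

```text
70 244.33 264.0 19.67 [ 0.6999 -0.2442]
71 242.17 269.78 27.61 [ 0.6987 -0.2452]
72 241.35 270.41 29.06 [ 0.6981 -0.2449]
74 241.27 270.4 29.13 [ 0.6968 -0.2443]
76 241.2 270.37 29.18 [ 0.6954 -0.2437]
80 241.32 270.36 29.04 [ 0.6927 -0.2427]
88 241.53 270.08 28.54 [ 0.6872 -0.2404]
96 241.6 270.04 28.44 [ 0.6816 -0.2382]
104 241.7 269.96 28.27 [ 0.6759 -0.2359]
112 242.01 269.87 27.85 [ 0.6701 -0.2337]
120 241.93 269.81 27.88 [ 0.6644 -0.2313]
128 241.67 269.69 28.01 [ 0.6585 -0.2288]
136 242.25 271.82 29.57 [ 0.6521 -0.2274]
144 242.28 271.78 29.5 [ 0.646  -0.2249]
152 242.49 271.78 29.29 [ 0.6399 -0.2225]
160 242.71 271.63 28.93 [ 0.6336 -0.22  ]
168 242.74 271.57 28.82 [ 0.6272 -0.2175]
176 242.84 271.29 28.45 [ 0.6208 -0.2148]
184 242.87 271.21 28.35 [ 0.6143 -0.2122]
192 243.05 271.13 28.08 [ 0.6076 -0.2095]
200 243.22 271.1 27.88 [ 0.6008 -0.2069]
208 243.43 271.27 27.84 [ 0.5939 -0.2043]
216 243.53 271.31 27.78 [ 0.5869 -0.2015]
224 243.77 270.92 27.14 [ 0.5798 -0.1986]
232 243.7 270.86 27.17 [ 0.5726 -0.1957]
angle -21.68181540909314 [-0.39758074  0.0319279 ]
(array([ 0.6944188 , -0.2436467 ,  0.28801624]), array([-0.30065534,  0.12158793, -0.94599678]))
```

Call:
servo_tool(increments=[0,0,0,0,0.025,0.3,-1,0,0,0,0,0.025,0.5,-1,0,0,0,0,0.025,0.57,-1,0,0,0,0,0.025,0.57,-1,0,0,0,0,0.025,0.57,-1,0,0,0,0,0.025,0.57,-1])

```text
t: 4.0
tool_pos: [0.6169, -0.2185, 0.0482]
orientation: [0.0, 0.982, -0.19, 0.002]
force: [0.1, -0.5, -0.1]
opening: -0.0
```

```bash
python3 - <<'E'
from h import *
d=snap('wrist','w4'); p,r,s=state(); print(p,s['t'],s['force']); print(r.as_matrix().round(3))
cv2.imwrite('pics/w4z.png',cv2.resize(d['img'],None,fx=1.5,fy=1.5,interpolation=cv2.INTER_CUBIC))
E
```

```text
[ 0.61672635 -0.21838411  0.0480852 ] 4.05 [0.55594552 0.55383854 0.99574743]
[[ 0.928 -0.373  0.003]
 [-0.373 -0.928 -0.001]
 [ 0.003  0.    -1.   ]]
```

View pics/w4z.png

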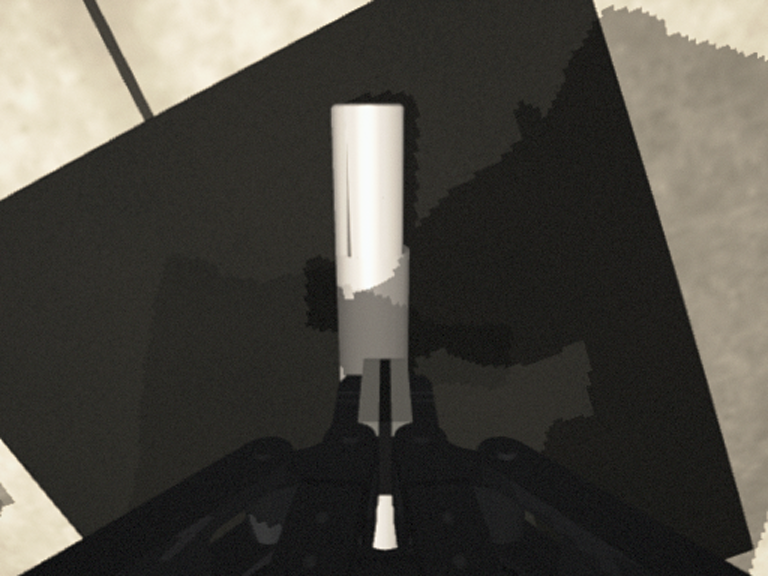

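Call:
servo_tool(increments=[0,0,0,0,0,0.02,-1,0,0,0,0,0,0.03,-1,0,0,0,0,0,0.035,-1,0,0,0,0,0,0.035,-1])

```text
t: 4.45
tool_pos: [0.6172, -0.2185, 0.042]
orientation: [0.0, 0.982, -0.19, 0.002]
force: [-1.0, 0.6, 3.9]
opening: -0.001
```

Call:
servo_tool(increments=[0,0,0,0,0,0.008,-1,0,0,0,0,-0.02,0.008,-1,0,0,0,0,-0.04,0.008,-1,0,0,0,0,-0.06,0.008,-1,0,0,0,0,-0.08,0.008,-1,0,0,0,0,-0.1,0.008,-1,0,0,0,0,-0.11,0.008,-1,0,0,0,0,-0.11,0.008,-1])

```text
t: 5.25
tool_pos: [0.6257, -0.1974, 0.0417]
orientation: [-0.0, 0.982, -0.19, 0.002]
force: [-2.7, 1.4, 9.3]
opening: 0.002
```

```bash
python3 - <<'E'
from h import *
d=snap('wrist','w5'); p,r,s=state(); print(p,s['t'],s['force']); print(r.as_matrix().round(3))
cv2.imwrite('pics/w5z.png',cv2.resize(d['img'],None,fx=1.5,fy=1.5,interpolation=cv2.INTER_CUBIC))
E
```

```text
[ 0.62564838 -0.19747113  0.04176082] 5.3 [-2.5008216   1.03301945  9.33092699]
[[ 0.928 -0.372  0.004]
 [-0.372 -0.928 -0.001]
 [ 0.004 -0.001 -1.   ]]
```

View pics/w5z.png

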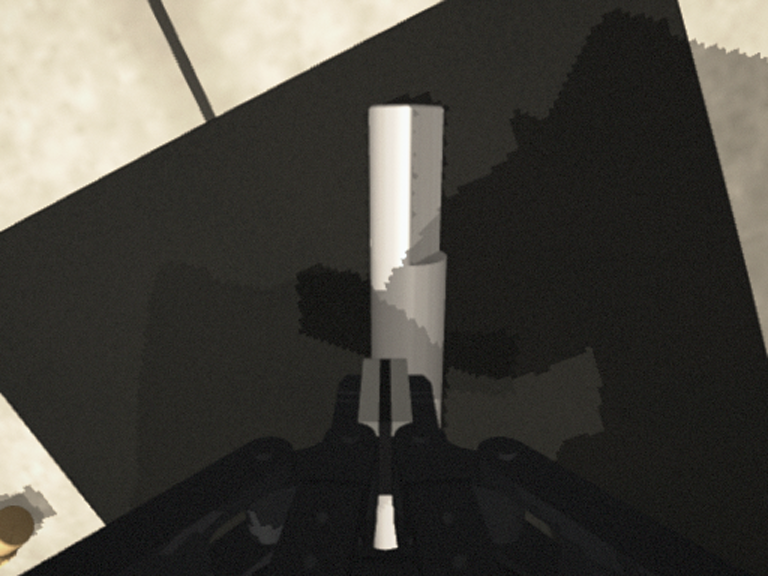

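Call:
servo_tool(increments=[0,0,0,0,0,-0.035,-1,0,0,0,0,0,-0.035,-1,0,0,0,0,0.063,-0.035,-1,0,0,0,0,0.063,-0.035,-1,0,0,0,0,0.063,-0.015,-1,0,0,0,0,0.063,-0.005,-1,0,0,0,0,0.063,0.002,-1,0,0,0,0,0.063,0.006,-1,0,0,0,0,0.063,0.006,-1])

```text
t: 6.2
tool_pos: [0.6207, -0.2089, 0.0419]
orientation: [-0.0, 0.982, -0.189, 0.002]
force: [-2.8, 0.9, 12.4]
opening: 0.001
```

Call:
servo_tool(increments=[0,0,0,0,-0.02,0.005,-1,0,0,0,0,-0.04,0.005,-1,0,0,0,0,-0.06,0.005,-1,0,0,0,0,-0.08,0.005,-1,0,0,0,0,-0.1,0.005,-1,0,0,0,0,-0.12,0.005,-1,0,0,0,0,-0.12,0.005,-1,0,0,0,0,-0.12,-0.03,-1,0,0,0,0,-0.12,-0.1,-1,0,0,0,0,-0.12,-0.15,-1,0,0,0,0,-0.12,-0.15,-1])

```text
t: 7.3
tool_pos: [0.6309, -0.1874, 0.0741]
orientation: [-0.0, 0.982, -0.19, 0.004]
force: [-0.1, -0.9, -0.6]
opening: -0.003
```

```bash
python3 - <<'E'
from h import *
d=snap('wrist','w6'); p,r,s=state(); print(p,s['t'],s['force']); print(r.as_matrix().round(3))
cv2.imwrite('pics/w6z.png',cv2.resize(d['img'][30:290,150:400],None,fx=2.3,fy=2.3,interpolation=cv2.INTER_CUBIC))
E
```

```text
[ 0.63030326 -0.18702005  0.07312552] 7.35 [0.04291586 0.88677284 0.12304023]
[[ 0.928 -0.372  0.006]
 [-0.372 -0.928 -0.001]
 [ 0.006 -0.002 -1.   ]]
```

View pics/w6z.png

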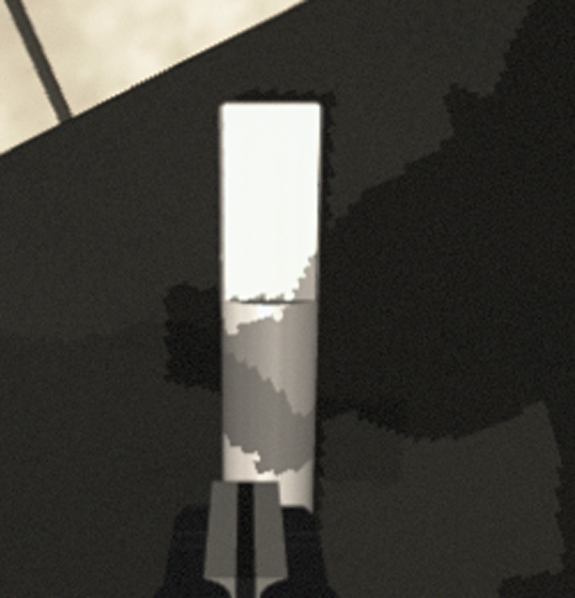

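```bash
python3 - <<'E'
from h import *
d=load('w6'); g=cv2.cvtColor(d['img'],cv2.COLOR_BGR2GRAY)
for v in (78,90,110,130,150,158,160,161,162,163,164,166,170): print(v,g[v,240:296].tolist())
c=d['img'][70:185,235:300].astype(float); c=np.clip((c-60)*1.25,0,255).astype(np.uint8)
a=cv2.resize(c,None,fx=5,fy=5,interpolation=cv2.INTER_NEAREST)
c2=d['img'][70:185,235:300].astype(float); c2=np.clip((c2-180)*3.4,0,255).astype(np.uint8)
cv2.imwrite('pics/z6.png',np.hstack([a,cv2.resize(c2,None,fx=5,fy=5,interpolation=cv2.INTER_NEAREST)]))
E
```

```text
78 [43, 41, 46, 42, 60, 115, 180, 239, 249, 248, 247, 247, 247, 248, 247, 248, 247, 247, 248, 247, 247, 247, 247, 248, 247, 248, 247, 248, 248, 247, 247, 247, 247, 247, 247, 247, 247, 248, 247, 248, 247, 247, 248, 247, 247, 248, 248, 250, 235, 127, 67, 27, 27, 34, 42, 46]
90 [42, 45, 48, 38, 55, 103, 168, 231, 249, 248, 247, 247, 248, 247, 248, 248, 247, 246, 247, 247, 247, 247, 247, 248, 248, 247, 248, 248, 248, 247, 248, 248, 248, 247, 247, 248, 248, 247, 247, 247, 247, 247, 247, 248, 247, 247, 249, 248, 228, 108, 48, 26, 19, 31, 42, 45]
110 [43, 46, 42, 44, 43, 87, 151, 218, 250, 249, 248, 248, 247, 248, 247, 247, 247, 247, 247, 248, 248, 248, 248, 248, 248, 248, 247, 248, 247, 247, 248, 248, 247, 248, 248, 248, 248, 248, 248, 248, 247, 246, 248, 248, 248, 248, 250, 240, 122, 83, 34, 24, 30, 35, 46, 41]
130 [43, 46, 43, 38, 40, 78, 143, 201, 250, 250, 248, 248, 248, 248, 248, 247, 248, 247, 247, 248, 248, 248, 248, 248, 248, 248, 248, 248, 248, 247, 247, 247, 247, 247, 248, 247, 248, 248, 248, 247, 247, 248, 248, 248, 248, 249, 248, 230, 112, 51, 30, 29, 28, 30, 26, 34]
150 [43, 4
[... 1700 characters left out ...]
, 249, 250, 250, 251, 250, 250, 249, 246, 244, 236, 209, 185, 158, 154, 154, 150, 147, 145, 140, 137, 133, 132, 127, 121, 114, 98, 56, 31, 28, 18, 28, 26, 28, 31]
166 [28, 27, 28, 28, 22, 35, 96, 158, 176, 189, 201, 201, 212, 217, 222, 222, 222, 226, 229, 235, 239, 243, 249, 250, 251, 249, 250, 245, 230, 245, 244, 241, 229, 162, 152, 154, 155, 150, 147, 143, 140, 138, 134, 132, 126, 123, 114, 95, 47, 25, 24, 26, 24, 29, 27, 22]
170 [29, 26, 21, 28, 23, 23, 66, 119, 178, 193, 196, 204, 213, 206, 182, 177, 181, 183, 174, 149, 147, 150, 145, 155, 155, 159, 162, 162, 165, 165, 169, 162, 158, 153, 153, 153, 154, 149, 149, 144, 139, 139, 133, 130, 128, 126, 115, 93, 48, 29, 22, 27, 27, 30, 31, 29]
```

View pics/z6.png

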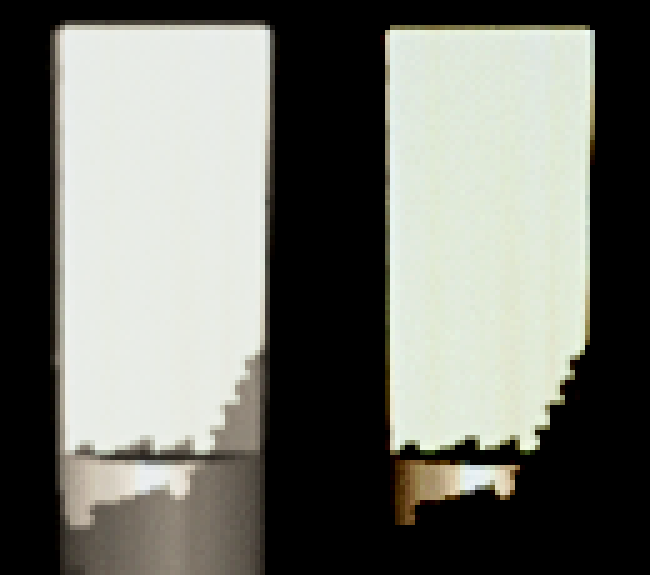

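Call:
servo_tool(increments=[0,0,0,0,0.2,-0.13,-1,0.5,0,0,0,0.35,-0.13,-1,0.97,0,0,0,0.45,-0.13,-1,0.97,0,0,0,0.45,-0.13,-1,0.97,0,0,0,0.45,-0.13,-1,0.97,0,0,0,0.45,-0.13,-1,0.97,0,0,0,0.45,-0.13,-1])

```text
t: 8.05
tool_pos: [0.5967, -0.2698, 0.0987]
orientation: [-0.247, 0.95, -0.183, 0.05]
force: [1.1, 0.8, 0.1]
opening: -0.0
```

```bash
python3 - <<'E'
from h import *
d=snap('wrist','w7'); p,r,s=state(); print(p,s['t'],s['force'],s['qd'].round(3)); print(r.as_matrix().round(3)); print(ray(d,(256,192))[0])
cv2.imwrite('pics/w7z.png',cv2.resize(d['img'],None,fx=1.5,fy=1.5,interpolation=cv2.INTER_CUBIC))
E
```

```text
[ 0.59750857 -0.26844218  0.09923944] 8.1 [0.55012727 0.62004037 0.88714072] [-0.03  -0.013 -0.005  0.001  0.     0.002  0.003]
[[ 0.929 -0.32   0.185]
 [-0.37  -0.812  0.451]
 [ 0.006 -0.488 -0.873]]
[ 0.64980115 -0.35826356  0.21015115]
```

View pics/w7z.png

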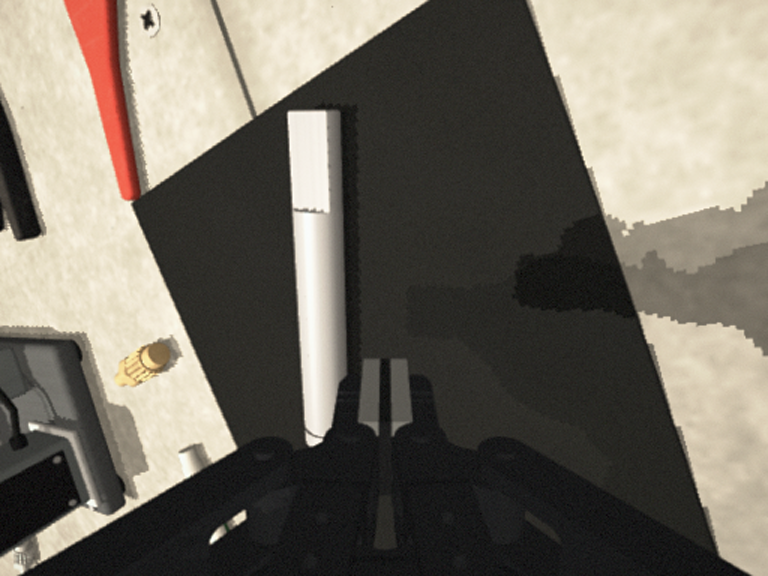

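```bash
python3 - <<'E'
from h import *
d=load('w7'); g=cv2.cvtColor(d['img'],cv2.COLOR_BGR2GRAY)
for v in (80,95,110,125,134,138,142,146,150,160,190): print(v,g[v,186:236].tolist())
E
```

```text
80 [45, 43, 45, 45, 35, 91, 242, 240, 237, 238, 236, 235, 236, 236, 237, 238, 236, 237, 239, 238, 238, 239, 241, 242, 242, 241, 238, 240, 241, 241, 242, 210, 146, 128, 124, 117, 110, 103, 97, 91, 76, 37, 24, 19, 25, 35, 30, 27, 27, 26]
95 [45, 46, 44, 36, 42, 47, 114, 243, 240, 239, 238, 236, 237, 238, 239, 240, 240, 239, 240, 241, 239, 240, 240, 240, 242, 242, 239, 240, 242, 243, 243, 238, 177, 133, 127, 120, 114, 110, 101, 95, 82, 43, 29, 24, 23, 27, 29, 31, 27, 29]
110 [47, 44, 43, 45, 43, 40, 52, 136, 243, 240, 238, 237, 237, 238, 240, 240, 241, 240, 241, 241, 242, 241, 241, 241, 244, 243, 243, 241, 243, 243, 245, 245, 190, 121, 118, 124, 116, 109, 106, 98, 89, 76, 33, 16, 24, 20, 22, 26, 32, 30]
125 [41, 45, 40, 43, 41, 41, 42, 75, 172, 244, 241, 240, 238, 237, 240, 242, 242, 243, 243, 242, 243, 242, 240, 242, 243, 244, 244, 243, 243, 245, 245, 246, 239, 163, 135, 128, 123, 115, 107, 99, 93, 75, 42, 21, 21, 24, 28, 30, 29, 28]
134 [40, 44, 47, 45, 41, 43, 41, 50, 126, 245, 244, 240, 240, 239, 239, 241, 242, 243, 243, 243, 243, 243, 241, 241, 242, 243, 245, 244, 243, 245, 245, 24
[... 798 characters left out ...]
, 46, 43, 44, 41, 43, 46, 39, 56, 124, 220, 227, 230, 235, 237, 242, 248, 250, 251, 250, 250, 249, 245, 238, 230, 222, 214, 211, 204, 198, 191, 186, 174, 162, 152, 140, 130, 119, 115, 108, 99, 90, 74, 27, 24, 19, 25, 25, 24, 27]
160 [44, 44, 45, 49, 46, 44, 45, 44, 48, 88, 177, 227, 231, 232, 237, 239, 243, 249, 251, 250, 251, 249, 246, 240, 233, 223, 218, 212, 205, 197, 194, 186, 178, 169, 157, 143, 132, 122, 116, 109, 102, 94, 81, 39, 25, 18, 24, 28, 26, 29]
190 [45, 43, 45, 44, 45, 45, 43, 42, 47, 41, 46, 117, 218, 227, 230, 235, 238, 242, 248, 250, 250, 251, 248, 243, 239, 232, 226, 220, 216, 206, 204, 193, 187, 180, 167, 153, 144, 134, 124, 115, 107, 100, 97, 74, 23, 16, 21, 23, 31, 29]
```

```bash
cat >> h.py <<'E'
def flatang(d,vs,lo,hi,ax_yaw,thrL=140,thrR=60,thrE=190,side=1,zc=.016):
    """side=+1: flat bright on image left, edge towards right"""
    g=cv2.cvtColor(d['img'],cv2.COLOR_BGR2GRAY).astype(float)
    a=np.radians(ax_yaw); w=np.array([np.sin(a),-np.cos(a),0]) # lateral, toward -y side
    def cr(row,i,t): return i+(row[i]-t)/(row[i]-row[i+1])
    out=[]
    for v in vs:
        row=g[v]
        iL=next(i for i in range(lo,hi) if row[i]<thrL<=row[i+1]); L=cr(row,iL,thrL)
        iR=max(i for i in range(lo,hi) if row[i]>=thrR>row[i+1]); Rr=cr(row,iR,thrR)
        iE=max(i for i in range(lo,hi) if row[i]>=thrE>row[i+1]); E=cr(row,iE,thrE)
        out.append((v,L,E,Rr))
    return out
def cs(d,uv,ax_yaw):
    a=np.radians(ax_yaw); w=np.array([np.sin(a),-np.cos(a),0]); c,r=ray(d,uv)
    o=np.array([c@w,c[2]]); q=np.array([r@w,r[2]]); return o,q/np.linalg.norm(q)
E
python3 - <<'E'
from h import *
d=load('w7'); yaw=-21.8
for v,L,E,Rr in flatang(d,[80,88,95,103,110,118,125,130],186,236,yaw):
    o,ql=cs(d,(L,v),yaw);_,qr=cs(d,(Rr,v),yaw);_,qe=cs(d,(E,v),yaw)
    m=ql+qr;m/=np.linalg.norm(m); half=np.degrees(np.arccos(ql@qr))/2
    dist=.012/np.sin(np.radians(half)); c=o+m*dist   # centre from tangents
    c2=o+m*((.016-o[1])/m[1])
    # edge ray ∩ circle about c2
    oc=o-c2;b=oc@qe;D=b*b-(oc@oc-.012**2);t=-b-np.sqrt(D);P=o+qe*t-c2
    phi=np.degrees(np.arctan2(-m[0],-m[1]))
    print(v,round(L,1),round(E,1),round(Rr,1),'c',c.round(4),c2.round(4),'phi',phi.round(1),'edge ang',np.degrees(np.arctan2(P[0],P[1])).round(1))
E
```

```text
80 191.3 217.3 226.4 c [-0.0559  0.0136] [-0.0541  0.016 ] phi 36.8 edge ang 63.6
88 191.8 217.5 226.6 c [-0.0563  0.013 ] [-0.0541  0.016 ] phi 36.8 edge ang 63.5
95 192.2 217.8 226.6 c [-0.0572  0.012 ] [-0.0542  0.016 ] phi 36.8 edge ang 63.9
103 192.4 218.1 227.0 c [-0.0553  0.0144] [-0.0541  0.016 ] phi 36.8 edge ang 64.1
110 193.0 218.0 227.4 c [-0.0553  0.0143] [-0.054  0.016] phi 36.8 edge ang 62.0
118 193.4 218.5 227.4 c [-0.0559  0.0135] [-0.0541  0.016 ] phi 36.8 edge ang 63.3
125 193.7 218.6 227.5 c [-0.0559  0.0137] [-0.0542  0.016 ] phi 36.8 edge ang 63.5
130 194.1 219.1 227.6 c [-0.056   0.0134] [-0.0541  0.016 ] phi 36.8 edge ang 64.1
```

```bash
python3 - <<'E'
from h import *
# use w7 state (current) : fingertip projection
p,r,s=state(); d=load('w7')
for z in (0.014,0.0,-.02): print(z,proj(d,[p+r.apply([0,0,z]),p+r.apply([.011,0,z])]))
yaw=-21.8;a=np.radians(yaw);w=np.array([np.sin(a),-np.cos(a),0]);ax=np.array([np.cos(a),np.sin(a),0])
# axis fit & end positions from w7: end row
g=cv2.cvtColor(d['img'],cv2.COLOR_BGR2GRAY);print(g[66:82,205].tolist(),g[66:82,222].tolist())
# axis points from round part rows
for v in (150,170,190,210,230):
    row=g[v].astype(int); L=next(i for i in range(186,240) if row[i]<140<=row[i+1]); Rr=max(i for i in range(186,240) if row[i]>=60>row[i+1])
    uv=((L+Rr+1)/2,v); X=onz(d,uv,.016); print(v,L,Rr,X.round(4),'w',(X@w).round(4))
# end: top of D flat at z=.022
X=onz(d,(205,73.3),.022);print('end',X,X@ax)
E
```

```text
0.014 [[252.40614603 259.2817262 ]
 [252.24425466 238.50867768]]
0.0 [[252.0660198  275.6692033 ]
 [251.88001453 253.40834881]]
-0.02 [[251.46060856 304.87860387]
 [251.22729533 280.1417409 ]]
[42, 43, 46, 44, 44, 40, 52, 108, 204, 240, 239, 237, 238, 239, 238, 238] [48, 44, 46, 46, 43, 27, 36, 75, 105, 110, 109, 109, 111, 112, 110, 113]
150 195 228 [ 0.6581 -0.2052  0.016 ] w -0.0538
170 196 228 [ 0.6443 -0.1994  0.016 ] w -0.0541
190 197 229 [ 0.6298 -0.1938  0.016 ] w -0.0539
210 198 229 [ 0.6149 -0.1875  0.016 ] w -0.0542
230 199 230 [ 0.5992 -0.1814  0.016 ] w -0.0541
end [ 0.70662745 -0.2259002   0.022     ] 0.7399856420939841
```

```bash
python3 - <<'E'
from h import *
c=load('w7')['img'][220:300,200:310]; cv2.imwrite('pics/z7.png',cv2.resize(c,None,fx=6,fy=6,interpolation=cv2.INTER_CUBIC))
E
```

```text
(no output)
```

View pics/z7.png

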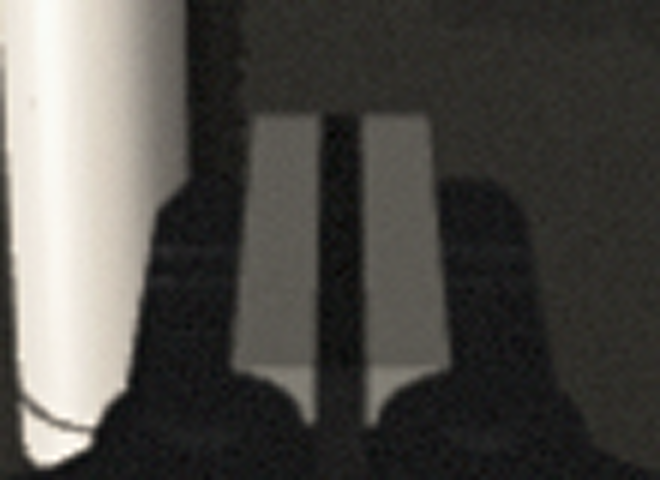

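```bash
python3 - <<'E'
from h import *
yaw=-21.8;a=np.radians(yaw);w=np.array([np.sin(a),-np.cos(a),0])
for f,p in (('w3',[0.61734254,-0.21332271,0.16040161]),('w4',[0.61672635,-0.21838411,0.0480852]),('w5',[0.62564838,-0.19747113,0.04176082]),('w6',[0.63030326,-0.18702005,0.07312552])):
    d=load(f); r=down(-21.85); p=np.array(p); print(f,proj(d,[p+r.apply([.011,0,.014])]), 'cam in tool',r.inv().apply(ray(d,(256,192))[0]-p).round(4), 'tool w',p@w, 'cols',np.array([cv2.cvtColor(d['img'],6)[int(v),225:290].tolist() for v in (244,)]) if f=='w4' else '')
d=load('w7');p,r,s=state();print(r.inv().apply(ray(d,(256,192))[0]-p).round(4)); print(r.inv().apply(ray(d,(256,192))[1]))
E
```

```text
w3 [[257.53494463 239.17310564]] cam in tool [ 0.0828 -0.0005 -0.1276] tool w -0.031194050086056968 cols 
w4 [[257.1896693 239.4158907]] cam in tool [ 0.0825 -0.0003 -0.1278] tool w -0.02626577877529418 cols [[ 46  81 128 103 102 101 107 108 112 114 116 119 118 120 120 122 118  92
   89  89  92  89  92  89  91  87  91  82  48  21  11  23  19  20  37  68
   87  91  88  92  90  90  89  86  90  91  79  32  23  25  25  26  26  26
   40  43  39  39  36  37  37  41  39  40  41]]
w5 [[257.53281452 239.20208614]] cam in tool [ 0.0822 -0.0004 -0.1278] tool w -0.04899653927295247 cols 
w6 [[257.14680452 239.68206794]] cam in tool [ 8.25e-02 -1.00e-04 -1.29e-01] tool w -0.06042889163889714 cols 
[ 0.0825  0.0021 -0.1277]
[-0.32416874 -0.001644    0.94604391]
```

```bash
python3 - <<'E'
from h import *
yaw=-21.8;a=np.radians(yaw);w=np.array([np.sin(a),-np.cos(a),0]);ax=np.array([np.cos(a),np.sin(a),0])
d=load('w6');o=rows(d,range(164,236,8),225,310,thr=80)
print(o[:,3:5]@w[:2]); f=np.polyfit(o[:,3],o[:,4],1);print(np.degrees(np.arctan(f[0])))
X=onz(d,(267,73.3),.022);print('end',X,X@ax)
g=cv2.cvtColor(d['img'],6);print(g[68:80,267],g[156:168,267])
X=onz(d,(267,161),.022);print('step',X@ax)
inc([0,0,.1],down(-21.8))
# target
e=.737-.088
c=ax*(.7395-.088)+w*(-.0545); print('c',c)
E
```

```text
164 245.68 287.43 41.75 [ 0.6626 -0.2058]
172 246.26 287.31 41.05 [ 0.6582 -0.2042]
180 246.58 287.25 40.67 [ 0.6537 -0.2025]
188 246.79 286.9 40.1 [ 0.6492 -0.2007]
196 246.81 286.49 39.68 [ 0.6447 -0.1988]
204 246.81 286.34 39.53 [ 0.64   -0.1969]
212 246.81 286.02 39.21 [ 0.6353 -0.195 ]
220 246.27 286.02 39.74 [ 0.6306 -0.193 ]
228 246.28 285.38 39.1 [ 0.6258 -0.1909]
[-0.05502328 -0.0548528  -0.05474449 -0.05474331 -0.05481975 -0.05482356
 -0.05487583 -0.05499826 -0.05515154]
-22.055718269819003
end [ 0.70799407 -0.22359304  0.022     ] 0.7403977248537936
[ 45  31  24  27  24  39 112 214 250 248 248 247] [248 249 251 226 138  92 161 242 250 250 245 211]
step 0.6947728418991197
t 8.1 pos [ 0.5975 -0.2684  0.0992] F [0.6 0.6 0.9] open -0.002
INC turn [-0.974 -0.01   0.006] shift [-3.272 -0.136  0.049]
c [ 0.62514806 -0.19134367  0.        ]
```

```bash
cat >> h.py <<'E'
AX=np.array([np.cos(np.radians(-21.9)),np.sin(np.radians(-21.9)),0]);W=np.array([AX[1],-AX[0],0])
E
python3 - <<'E'
from h import *
yaw=-21.8;a=np.radians(yaw);w=np.array([np.sin(a),-np.cos(a),0]);ax=np.array([np.cos(a),np.sin(a),0])
c=ax*.652+w*-.0553;print(c)
inc([c[0],c[1],.085],down(-21.9))
E
```

```text
[ 0.6259094  -0.19078656  0.        ]
t 8.1 pos [ 0.5975 -0.2684  0.0992] F [0.6 0.6 0.9] open -0.002
INC turn [-0.974 -0.01   0.009] shift [-0.012 -0.326  0.264]
```

Call:
servo_tool(increments=[-0.4,-0.01,0.01,-0.01,-0.1,0.02,0.2,-0.97,-0.01,0.01,-0.01,-0.25,0.15,0.2,-0.97,-0.01,0.01,-0.01,-0.33,0.26,0.2,-0.97,-0.01,0.01,-0.01,-0.33,0.26,0.2,-0.97,-0.01,0.01,-0.01,-0.33,0.26,0.2,-0.97,-0.01,0.01,-0.01,-0.33,0.26,0.2,-0.97,-0.01,0.01,-0.01,-0.33,0.26,0.2,-0.97,-0.01,0.01,-0.01,-0.33,0.26,0.2])

```text
t: 8.9
tool_pos: [0.6253, -0.194, 0.0864]
orientation: [-0.001, 0.981, -0.192, 0.0]
force: [0.4, 0.0, 0.9]
opening: 0.599
```

```bash
python3 - <<'E'
from h import *
d=snap('wrist','w8')
inc([.6259,-.1908,.045],down(-21.9))
cv2.imwrite('pics/w8z.png',cv2.resize(d['img'],None,fx=1.5,fy=1.5,interpolation=cv2.INTER_CUBIC))
E
```

```text
t 8.95 pos [ 0.6254 -0.1936  0.0863] F [-0.3 -0.2 -0.5] open 0.601
INC turn [-0.003  0.    -0.009] shift [-0.003 -0.014  0.207]
```

View pics/w8z.png

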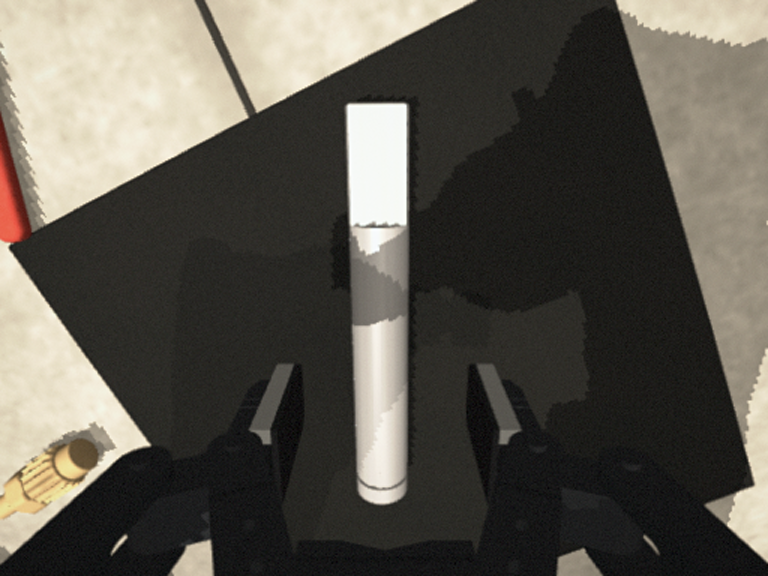

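Call:
servo_tool(increments=[0,0,-0.01,0,-0.015,0.05,0.2,0,0,-0.01,0,-0.015,0.15,0.2,0,0,-0.01,0,-0.015,0.22,0.2,0,0,-0.01,0,-0.015,0.28,0.2,0,0,-0.01,0,-0.015,0.31,0.2,0,0,-0.01,0,-0.015,0.325,0.2,0,0,-0.01,0,-0.015,0.33,0.2,0,0,-0.01,0,-0.015,0.33,0.2,0,0,-0.01,0,-0.015,0.33,0.2])

```text
t: 9.85
tool_pos: [0.6271, -0.1909, 0.0209]
orientation: [-0.001, 0.982, -0.19, 0.001]
force: [0.3, 0.1, -0.3]
opening: 0.598
```

```bash
python3 - <<'E'
from h import *
d=snap('wrist','w9')
inc([.6259,-.1908,.02],down(-21.9))
cv2.imwrite('pics/w9z.png',cv2.resize(d['img'],None,fx=1.5,fy=1.5,interpolation=cv2.INTER_CUBIC))
E
```

```text
t 9.9 pos [ 0.627  -0.1908  0.0209] F [0.7 0.  0.4] open 0.602
INC turn [-0.003 -0.002  0.001] shift [-0.005  0.002  0.005]
```

View pics/w9z.png

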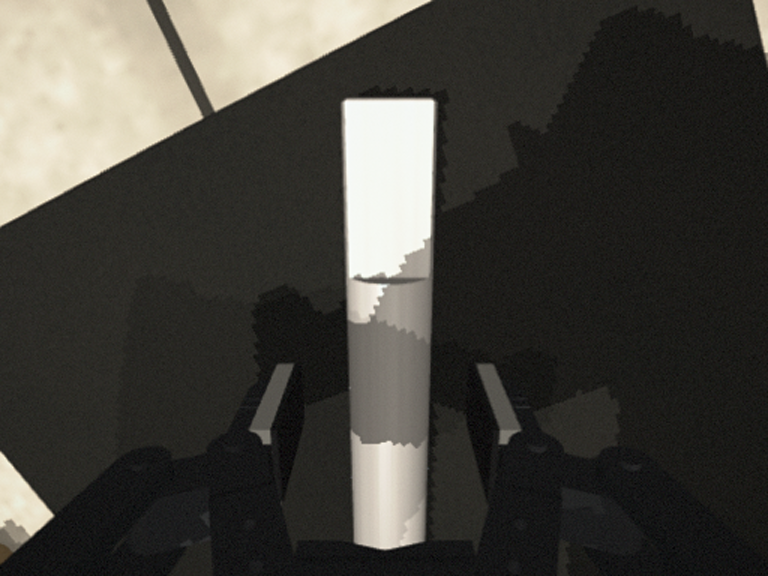

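Call:
servo_tool(increments=[0,0,0,0,0.002,0.004,0.2,0,0,0,0,0.002,0.004,-0.1,0,0,0,0,0.002,0.004,-0.3,0,0,0,0,0.002,0.004,-0.4,0,0,0,0,0.002,0.004,-1,0,0,0,0,0.002,0.004,-1,0,0,0,0,0.002,0.004,-1,0,0,0,0,0.002,0.004,-1,0,0,0,0,0.002,0.004,-1], force=60)

```text
t: 10.8
tool_pos: [0.6269, -0.1915, 0.0204]
orientation: [-0.001, 0.982, -0.19, 0.001]
force: [-0.7, -0.5, 6.0]
opening: 0.255
```

```bash
python3 - <<'E'
from h import *
d=snap('wrist','w10')
inc([.6259,-.1908,.02],down(-21.9))
cv2.imwrite('pics/w10z.png',cv2.resize(d['img'],None,fx=1.5,fy=1.5,interpolation=cv2.INTER_CUBIC))
E
```

```text
t 10.85 pos [ 0.6269 -0.1915  0.0204] F [-1.9 -0.8  4.6] open 0.252
INC turn [-0.003 -0.003  0.001] shift [-0.006 -0.001  0.002]
```

View pics/w10z.png

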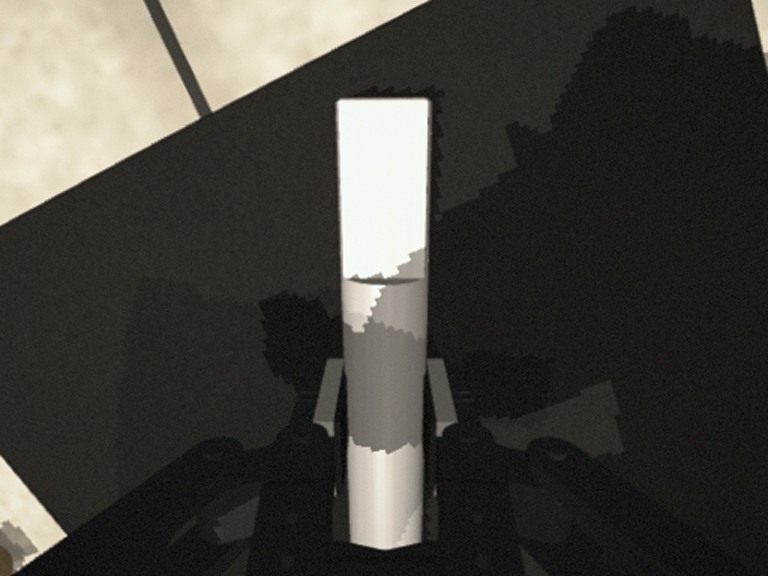

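Call:
servo_tool(increments=[0,0,0,0,0,-0.05,-1,0,0,0,0,0,-0.15,-1,0,0,0,0,0,-0.35,-1,0,0,0,0,0,-0.55,-1,0,0,0,0,0,-0.75,-1,0,0,0,0,0,-0.9,-1,0,0,0,0,0,-0.98,-1,0,0,0,0,0,-0.98,-1,0,0,0,0,0,-0.98,-1], force=80)

```text
t: 11.75
tool_pos: [0.626, -0.1909, 0.2156]
orientation: [-0.001, 0.982, -0.19, -0.0]
force: [-1.1, 0.6, -3.7]
opening: 0.25
```

```bash
python3 - <<'E'
from h import *
d=snap('wrist','w11')
inc([.6,-.01,.26],down(-14))
cv2.imwrite('pics/w11z.png',cv2.resize(d['img'],None,fx=1.5,fy=1.5,interpolation=cv2.INTER_CUBIC))
E
```

```text
t 11.8 pos [ 0.6255 -0.1908  0.2148] F [-0.6  0.1 -4. ] open 0.25
INC turn [-0.003  0.004 -0.262] shift [-0.455 -0.792 -0.224]
```

View pics/w11z.png

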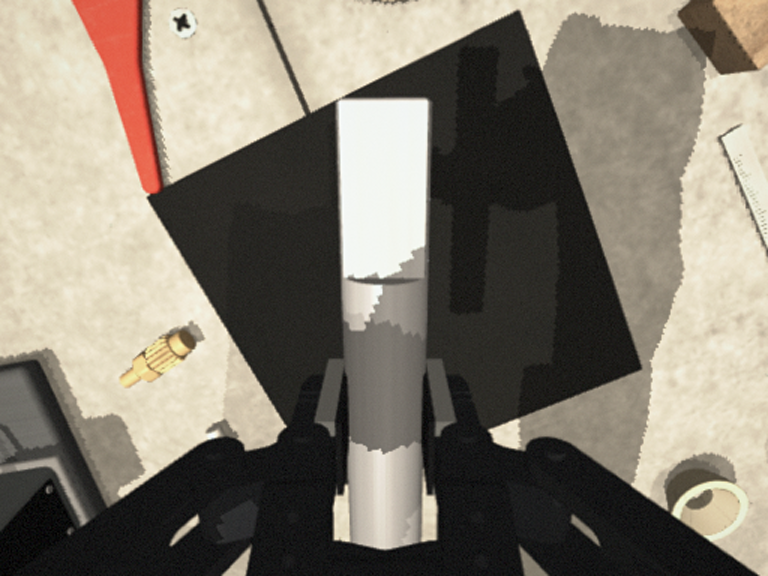

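```bash
python3 - <<'E'
from h import *
for f in ('w10','w11'):
    d=load(f); g=cv2.cvtColor(d['img'],6)
    for v in (80,100,120,140,150,200): print(f,v,g[v,220:240].tolist(),'|',g[v,276:292].tolist())
E
```

```text
w10 80 [46, 38, 39, 66, 138, 183, 249, 248, 246, 247, 246, 246, 246, 247, 246, 246, 247, 247, 246, 247] | [246, 246, 246, 247, 246, 247, 247, 249, 233, 119, 92, 80, 32, 24, 26, 35]
w10 100 [50, 41, 43, 39, 80, 155, 211, 249, 248, 247, 247, 247, 247, 247, 247, 247, 247, 247, 246, 246] | [247, 246, 247, 246, 247, 247, 247, 245, 217, 125, 99, 72, 30, 23, 30, 27]
w10 120 [44, 43, 42, 45, 54, 98, 159, 229, 249, 248, 247, 248, 247, 247, 248, 247, 248, 247, 248, 247] | [247, 247, 248, 247, 247, 247, 248, 244, 180, 119, 86, 38, 20, 28, 33, 44]
w10 140 [46, 45, 44, 42, 43, 76, 135, 198, 250, 248, 247, 247, 247, 247, 247, 248, 247, 248, 248, 247] | [247, 247, 247, 247, 247, 247, 248, 233, 122, 99, 67, 32, 26, 28, 29, 32]
w10 150 [42, 41, 40, 40, 41, 53, 101, 177, 241, 249, 248, 248, 247, 248, 247, 248, 247, 247, 247, 248] | [247, 247, 247, 247, 248, 248, 246, 212, 122, 94, 56, 31, 26, 22, 25, 30]
w10 200 [35, 32, 43, 39, 37, 37, 37, 73, 130, 161, 176, 187, 193, 198, 205, 210, 214, 219, 218, 219] | [133, 131, 129, 127, 124, 120, 114, 107, 89, 37, 24, 31, 26, 28, 29, 23]
w11 80 [43, 43, 42, 55, 
[... 352 characters left out ...]
39, 38, 33, 48, 93, 155, 225, 247, 246, 245, 245, 245, 245, 245, 245, 246, 246, 245, 244] | [245, 245, 246, 245, 246, 246, 247, 240, 176, 105, 82, 39, 24, 29, 28, 28]
w11 140 [37, 38, 35, 34, 33, 62, 124, 192, 248, 247, 246, 246, 246, 246, 246, 246, 246, 246, 245, 245] | [244, 245, 245, 245, 245, 246, 245, 231, 137, 100, 70, 42, 41, 43, 41, 46]
w11 150 [35, 38, 34, 39, 34, 44, 95, 161, 228, 247, 246, 245, 246, 246, 246, 246, 246, 246, 246, 245] | [244, 245, 244, 245, 245, 246, 243, 207, 115, 90, 57, 45, 44, 41, 40, 48]
w11 200 [39, 38, 39, 38, 37, 37, 32, 71, 126, 157, 172, 184, 188, 191, 200, 205, 212, 214, 215, 215] | [134, 130, 127, 123, 124, 117, 112, 106, 90, 51, 42, 42, 40, 42, 42, 42]
```

```bash
python3 - <<'E'
from h import *
d=load('w11'); p,r,s=state()
o=rows(d,list(range(72,160,12))+[190,200,210,220],215,295,thr=60)
q=[p+r.apply([x,0,.0044]) for x in (87,66,43,30,20,10)] if 0 else [p+r.apply([x/1000,0,.0044]) for x in (87,66,43,30,20,10)]
print(proj(d,q))
# back-project onto tool plane z=.0044
n=r.apply([0,0,1]);
for v,a,b,*_ in o:
    c,rr=ray(d,((a+b)/2,v)); t=((p+n*.0044-c)@n)/(rr@n); print(int(v),(r.inv().apply(c+rr*t-p)*1000).round(2))
c,rr=ray(d,(256,66.7)); 
g=cv2.cvtColor(d['img'],6); print(g[60:75,256],g[180:194,256])
for v in (66.2,186.7):
    c,rr=ray(d,(256,v)); z=-.0016; t=((p+n*z-c)@n)/(rr@n); print('flat end/step x',(r.inv().apply(c+rr*t-p)*1000).round(2))
E
```

```text
72 222.69 287.72 65.03 [ 0.7075 -0.2217]
84 223.06 287.65 64.59 [ 0.6976 -0.2179]
96 223.49 287.34 63.86 [ 0.6876 -0.2139]
108 223.62 286.77 63.15 [ 0.6774 -0.2096]
120 224.27 286.51 62.24 [ 0.6669 -0.2055]
132 224.63 286.83 62.2 [ 0.6561 -0.2015]
144 224.96 286.05 61.09 [ 0.6453 -0.1969]
156 225.3 285.74 60.44 [ 0.6341 -0.1925]
190 226.46 285.12 58.66 [ 0.601  -0.1794]
200 226.72 284.77 58.05 [ 0.5909 -0.1753]
210 227.17 284.73 57.56 [ 0.5805 -0.1713]
220 228.11 284.52 56.4 [ 0.5698 -0.1674]
[[257.50666844  66.56823987]
 [257.48436658 123.44446378]
 [257.46031274 179.8378829 ]
 [257.44702545 209.21703972]
 [257.43699113 230.68025004]
 [257.42713389 251.20951988]]
72 [85.08 -0.86  4.4 ]
84 [80.77 -0.81  4.4 ]
96 [76.38 -0.79  4.4 ]
108 [71.9  -0.88  4.4 ]
120 [67.33 -0.82  4.4 ]
132 [62.66 -0.69  4.4 ]
144 [57.89 -0.78  4.4 ]
156 [53.02 -0.78  4.4 ]
190 [38.59 -0.69  4.4 ]
200 [34.16 -0.72  4.4 ]
210 [29.64 -0.63  4.4 ]
220 [25.03 -0.48  4.4 ]
[ 41  42  42  39  58 120 196 239 246 244 244 245 244 244 244] [246 245 246 247 218 126  84  83  84 112 145 154 151 155]
flat end/step x [86.95 -0.55 -1.6 ]
flat end/step x [41.98 -0.6  -1.6 ]
```

Call:
servo_tool(increments=[0,0,-0.1,-0.1,-0.15,-0.2,-1,0,0,-0.26,-0.2,-0.35,-0.25,-1,0,0,-0.26,-0.33,-0.58,-0.25,-1,0,0,-0.26,-0.45,-0.79,-0.25,-1,0,0,-0.26,-0.45,-0.79,-0.25,-1])

```text
t: 12.3
tool_pos: [0.599, 0.0013, 0.2627]
orientation: [-0.005, 0.993, -0.115, -0.004]
force: [1.0, 0.9, -3.7]
opening: 0.249
```

```bash
python3 - <<'E'
from h import *
inc([.51,.15,.265],down(-10.2))
E
```

```text
t 12.3 pos [0.599  0.0013 0.2627] F [ 1.   0.9 -3.7] open 0.249
INC turn [-0.018  0.018 -0.102] shift [-0.604 -0.622 -0.   ]
```

Call:
servo_tool(increments=[-0.02,0.02,-0.1,-0.15,-0.15,0,-1,-0.02,0.02,-0.1,-0.3,-0.31,0,-1,-0.02,0.02,-0.1,-0.45,-0.47,0,-1,-0.02,0.02,-0.1,-0.6,-0.62,0,-1,-0.02,0.02,-0.1,-0.6,-0.62,0,-1])

```text
t: 12.8
tool_pos: [0.5057, 0.1569, 0.2629]
orientation: [-0.001, 0.996, -0.084, -0.003]
force: [0.5, 0.2, -3.4]
opening: 0.25
```

```bash
python3 - <<'E'
from h import *
a=np.radians(-10.2);x=np.array([np.cos(a),np.sin(a)]);y=np.array([x[1],-x[0]])
T=np.array([.557,.227])-.0642*x+.00075*y; print(T)
inc([*T,.24],down(-10.2))
E
```

```text
[0.49368183 0.23763069]
t 12.8 pos [0.5057 0.1569 0.2629] F [ 0.5  0.2 -3.4] open 0.25
INC turn [-0.002  0.013  0.02 ] shift [-0.126 -0.388  0.116]
```

Call:
servo_tool(increments=[0,0.01,0.02,-0.06,-0.2,0.06,-1,0,0.01,0.02,-0.13,-0.39,0.12,-1,0,0.01,0.02,-0.13,-0.39,0.12,-1,0,0.01,0.02,-0.13,-0.39,0.12,-1,0,0.01,0.02,-0.13,-0.39,0.12,-1,0,0.01,0.02,-0.13,-0.39,0.12,-1,0,0.01,0.02,-0.13,-0.39,0.12,-1])

```text
t: 13.5
tool_pos: [0.4933, 0.2368, 0.2393]
orientation: [-0.0, 0.996, -0.09, -0.001]
force: [0.7, -0.5, -2.8]
opening: 0.252
```

```bash
python3 - <<'E'
from h import *
d=snap('wrist','w12')
inc([.4937,.2376,.24],down(-10.2)); snap('scene','s12');snap('side','d12')
cv2.imwrite('pics/w12z.png',cv2.resize(d['img'],None,fx=1.5,fy=1.5,interpolation=cv2.INTER_CUBIC))
E
```

```text
t 13.55 pos [0.4933 0.2371 0.2394] F [-0.8 -0.4 -2.3] open 0.249
INC turn [-0.002  0.003 -0.004] shift [ 0.002 -0.003 -0.003]
```

View pics/w12z.png

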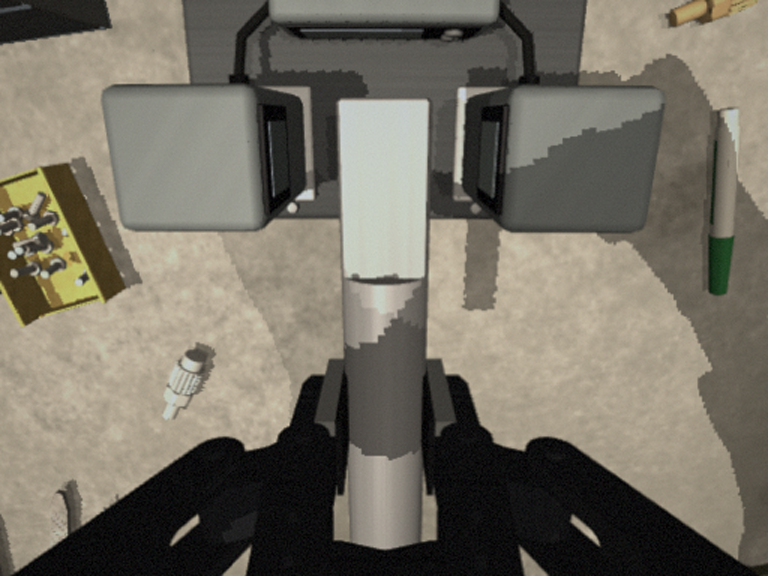

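View pics/s12.png

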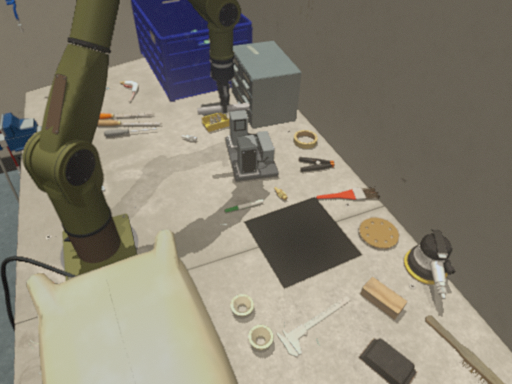

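View pics/d12.png

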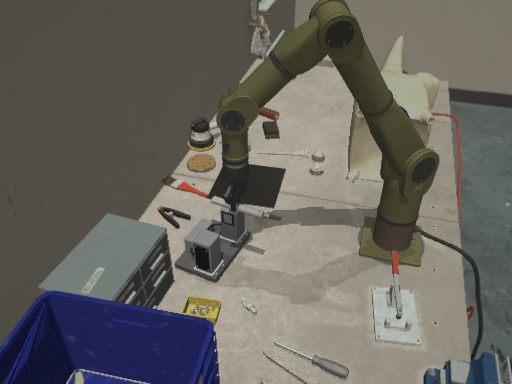

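```bash
python3 - <<'E'
from h import *
d=load('w12'); p,r,s=state()
f=lambda pts,z:np.array([r.inv().apply(onz(d,((u+.5)/1.5-.5,(v+.5)/1.5-.5),z)-p)*1000 for u,v in pts])
N=f([(103,87),(250,86),(268,229),(122,229)],.153);S=f([(512,87),(662,87),(645,232),(498,230)],.153)
print(N.round(1).tolist(),'\n',S.round(1).tolist()); print(N.mean(0),S.mean(0),(N.mean(0)+S.mean(0))/2)
B=f([(186,0),(580,0)],.026);print('base edges y',B[:,:2].round(1).tolist())
W=f([(190,218),(585,218)],.026);print(W.round(1))
C=p+r.apply((N.mean(0)+S.mean(0))/2000);print('C',C)
v=N.mean(0)-S.mean(0);print('yaw rel',np.degrees(np.arctan2(v[0],-v[1])),np.linalg.norm(v))
c=d['img'][40:165,60:450];cv2.imwrite('pics/z12.png',cv2.resize(c,None,fx=2,fy=2,interpolation=cv2.INTER_CUBIC))
E
```

```text
[[95.1, -111.8, 86.3], [94.8, -52.6, 86.2], [37.0, -49.7, 86.3], [37.2, -113.3, 86.4]] 
 [[94.2, 51.3, 86.1], [94.6, 111.5, 86.1], [35.5, 113.8, 86.2], [36.4, 49.6, 86.2]]
[ 66.03791018 -81.85513331  86.31925094] [65.17529867 81.53769958 86.15649748] [65.60660443 -0.15871687 86.23787421]
base edges y [[151.2, -119.4], [150.6, 119.2]]
[[  17.4 -132.7  213.4]
 [  16.9  137.8  213.2]]
C [0.55757837 0.22621943 0.153     ]
yaw rel 0.30248290966531494 163.39519094522797
```

View pics/z12.png

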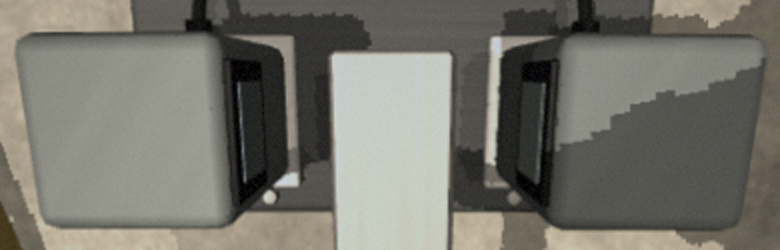

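Call:
servo_tool(increments=[0,0,0.017,0.006,0,0,-1,0,0,0.017,0.006,0,0.05,-1,0,0,0.017,0.006,0,0.15,-1,0,0,0.017,0.006,0,0.25,-1,0,0,0.017,0.006,0,0.35,-1,0,0,0.017,0.006,0,0.45,-1,0,0,0.017,0.006,0,0.52,-1,0,0,0.017,0.006,0,0.56,-1,0,0,0.017,0.006,0,0.58,-1,0,0,0.017,0.006,0,0.58,-1,0,0,0.017,0.006,0,0.58,-1])

```text
t: 14.75
tool_pos: [0.4946, 0.2377, 0.1238]
orientation: [-0.001, 0.996, -0.094, -0.0]
force: [0.3, -0.2, -2.5]
opening: 0.25
```

```bash
python3 - <<'E'
from h import *
d=snap('wrist','w13')
p,r,s=state();print(r.as_matrix().round(4)); inc([.4937,.2376,.1234],down(-10.2)); snap('scene','s13');snap('side','d13')
cv2.imwrite('pics/w13z.png',cv2.resize(d['img'],None,fx=1.5,fy=1.5,interpolation=cv2.INTER_CUBIC))
a=cv2.resize(load('s13')['img'][90:190,190:290],None,fx=4,fy=4,interpolation=cv2.INTER_CUBIC)
b=cv2.resize(load('d13')['img'][180:280,180:280],None,fx=4,fy=4,interpolation=cv2.INTER_CUBIC)
cv2.imwrite('pics/z13.png',np.hstack([a,b]))
E
```

```text
[[ 9.824e-01 -1.868e-01 -1.000e-04]
 [-1.868e-01 -9.824e-01  1.900e-03]
 [-4.000e-04 -1.800e-03 -1.000e+00]]
t 14.8 pos [0.4946 0.2378 0.124 ] F [-0.3  0.7 -1.9] open 0.249
INC turn [-0.003  0.001 -0.019] shift [-0.004  0.002  0.003]
```

View pics/w13z.png

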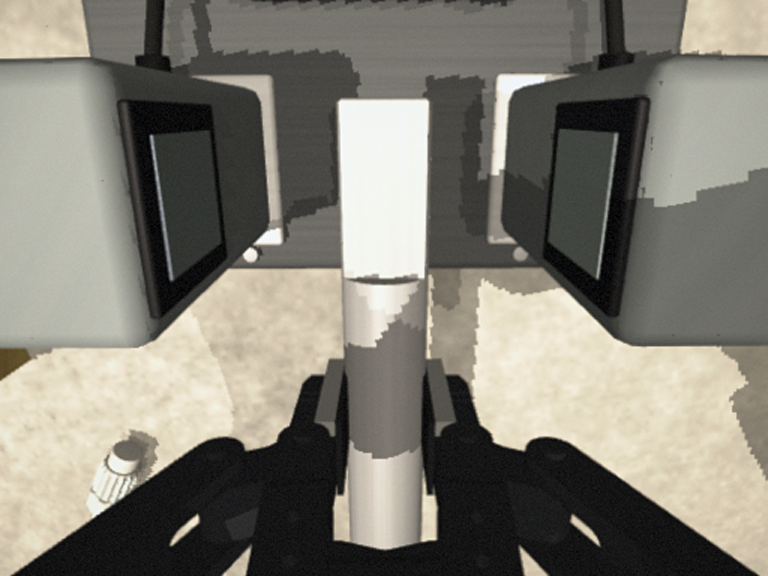

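View pics/z13.png

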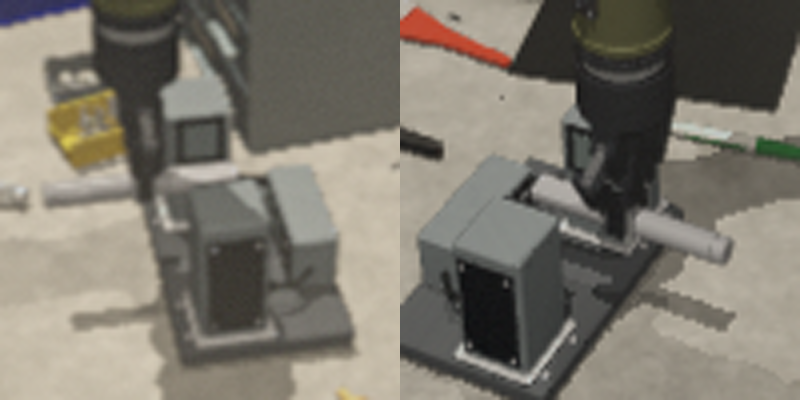

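```bash
python3 - <<'E'
from h import *
d=load('w13'); p,r,s=state()
def pl(pts,y):
    o=[]
    for u,v in pts:
        c,q=ray(d,((u+.5)/1.5-.5,(v+.5)/1.5-.5)); c=r.inv().apply(c-p);q=r.inv().apply(q); o.append((c+q*(y-c[1])/q[1])*1000)
    return np.array(o)
for y0 in (0,):
    L=pl([(118,100),(211,103),(228,245),(152,317)],(y0-48)/1000);Rr=pl([(650,98),(560,101),(545,245),(617,315)],(y0+48)/1000)
    print(L.round(1).tolist(),L.mean(0).round(1),'\n',Rr.round(1).tolist(),Rr.mean(0).round(1))
n=np.array([0,0,1])
for v in (66.2,186.4):
    c,q=ray(d,(256,v)); c=r.inv().apply(c-p);q=r.inv().apply(q); print('end/step',((c+q*(-.0016-c[2])/q[2])*1000).round(2))
o=rows(d,[80,100,120,140],215,300,thr=100)
for v,a,b,*_ in o:
    c,q=ray(d,((a+b)/2,v)); c=r.inv().apply(c-p);q=r.inv().apply(q); print(((c+q*(.0044-c[2])/q[2])*1000).round(2))
g=cv2.cvtColor(d['img'],6)
for v in (80,100,120,140): print(v,g[v,218:240].tolist(),'|',g[v,274:296].tolist())
# spindle ends from side/scene
fc=p+r.apply([.0643,-.00075,-.0016]); print('flat centre world',fc)
tail=p+r.apply([-.1116-.088+.0,0,.0044]) if 0 else p+r.apply([-.0237-.0,0,.0044])
e1=p+r.apply([.0643-.153,-.0005,.0044]); e2=p+r.apply([.0873,-.0008,.0044]); print(proj(load('s13'),[e1,e2]),proj(load('d13'),[e1,e2]))
E
```

```text
[[85.9, -48.0, -31.7], [86.5, -48.0, 19.8], [45.5, -48.0, 22.6], [43.8, -48.0, -31.4]] [ 65.4 -48.   -5.2] 
 [[86.2, 48.0, -30.9], [86.9, 48.0, 18.9], [46.1, 48.0, 19.6], [43.9, 48.0, -30.8]] [65.8 48.  -5.8]
end/step [86.57 -0.15 -1.6 ]
end/step [42.08 -0.2  -1.6 ]
80 224.03 286.58 62.55 [0.5743 0.2235]
100 224.41 285.9 61.49 [0.5615 0.2261]
120 225.22 285.75 60.53 [0.5483 0.2284]
140 214.76 285.33 70.58 [0.5354 0.2348]
[81.87 -0.42  4.4 ]
[74.61 -0.49  4.4 ]
[67.1  -0.38  4.4 ]
[59.32 -2.53  4.4 ]
80 [68, 62, 56, 52, 56, 64, 98, 161, 229, 246, 246, 245, 244, 245, 245, 245, 245, 245, 245, 245, 245, 245] | [245, 245, 244, 245, 245, 244, 245, 245, 245, 246, 241, 199, 115, 89, 76, 75, 72, 72, 74, 75, 71, 73]
100 [74, 72, 62, 55, 60, 56, 76, 135, 185, 246, 247, 246, 245, 246, 246, 245, 245, 245, 245, 246, 245, 245] | [244, 245, 245, 245, 245, 244, 245, 245, 246, 247, 235, 127, 97, 83, 73, 75, 75, 75, 77, 74, 72, 76]
120 [72, 71, 74, 70, 56, 56, 57, 86, 151, 208, 248, 247, 246, 246, 246, 245, 246, 245, 246, 246, 245, 244] | [245, 245, 245, 245, 246, 245, 245, 245, 246, 243, 204, 118, 94, 78, 73, 73, 73, 74, 72, 77, 71, 74]
140 [110, 107, 110, 111, 111, 108, 109, 111, 120, 173, 238, 247, 246, 245, 245, 245, 246, 246, 245, 246, 245, 244] | [244, 244, 246, 244, 245, 245, 245, 245, 247, 239, 154, 107, 86, 78, 76, 77, 73, 73, 74, 73, 74, 74]
flat centre world [0.55784609 0.22649955 0.12552316]
[[200.59734345 138.378533  ]
 [249.35603616 132.88566419]] [[261.0209337  242.59714352]
 [213.06031381 226.06418617]]
```

```bash
python3 - <<'E'
from h import *
from scipy.optimize import least_squares
for f in ('w10','w11'):
    d=load(f);g=cv2.cvtColor(d['img'],6).astype(float);o=[]
    p,r,s=state(); 
    K=np.array(d['intrinsics']);
    # camera in tool frame: fixed
    r0=down(-21.9);cam=np.array([.0824,-.0003,-.1277]); Rm=cv2.Rodrigues(np.array(d['rvec'],float))[0]
    for v in range(76,150,4):
        row=g[v]; up=lambda t,lo,hi:next(i+(t-row[i])/(row[i+1]-row[i]) for i in range(lo,hi) if row[i]<t<=row[i+1])
        dn=lambda t,lo,hi:next(i+(row[i]-t)/(row[i]-row[i+1]) for i in range(lo,hi) if row[i]>=t>row[i+1])
        try: pts=[up(100,218,240),up(206,218,240),dn(176,270,295),dn(60,270,295)]
        except StopIteration: continue
        sl=[]
        for u in pts:
            c,q=ray(d,(u,v)); q=r0.inv().apply(q); sl.append(np.arctan(q[1]/q[2]))   # angle in tool y-z plane
        def res(x):
            c,h,dl=x; D=.1277+h # axis below camera
            th=np.arctan(c/D);hf=np.arcsin(.012/np.hypot(c,D))
            e=[np.arctan((c+.012*np.sin(a))/(D-.012*np.cos(a))) for a in (np.radians(-60)+dl,np.radians(60)+dl)]
            return np.array([th-hf,*e,th+hf])-sl
        z=least_squares(res,[0,.0044,0],x_scale=[1e-3,1e-3,.1]); o.append([*z.x[:2]*1000,np.degrees(z.x[2]),np.abs(z.fun).max()*1000])
    o=np.array(o);print(f,o.mean(0).round(2),o.std(0).round(2))
E
```

```text
w10 [-0.45  3.65 -1.53  1.46] [0.04 0.2  0.41 0.14]
w11 [-0.46  3.67 -1.62  1.39] [0.05 0.23 0.48 0.16]
```

Call:
servo_tool(increments=[0.03,0,0,0.004,0,0.004,-1,0.03,0,0,0.004,0,0.004,-1,0.03,0,0,0.004,0,0.004,-1,0.03,0,0,0.004,0,0.004,-1,0.03,0,0,0.004,0,0.004,-1,0.03,0,0,0.004,0,0.004,-1])

```text
t: 15.5
tool_pos: [0.4953, 0.2377, 0.1231]
orientation: [-0.009, 0.996, -0.094, 0.001]
force: [-0.1, -0.2, -3.5]
opening: 0.249
```

```bash
python3 - <<'E'
from h import *
d=snap('wrist','w14');snap('side','d14')
p,r,s=state();print(r.as_matrix().round(4),s['qd'].round(3)); inc([.4949,.2376,.1234],down(-10.6))
print('flat',p+r.apply([.0643,-.0005,-.0018]),'axis dir',r.apply([1,-.003,0]))
a=cv2.resize(d['img'],None,fx=1.1,fy=1.1); b=cv2.resize(load('d14')['img'][190:260,195:275],None,fx=4,fy=4,interpolation=cv2.INTER_CUBIC)
cv2.imwrite('pics/w14z.png',a);cv2.imwrite('pics/d14z.png',b)
E
```

```text
[[ 9.824e-01 -1.866e-01  2.700e-03]
 [-1.866e-01 -9.823e-01  1.720e-02]
 [-6.000e-04 -1.740e-02 -9.998e-01]] [-0.     0.003  0.    -0.    -0.     0.002  0.   ]
t 15.6 pos [0.4953 0.2377 0.1231] F [ 0.6 -0.4 -3.3] open 0.25
INC turn [-0.033  0.001 -0.005] shift [-0.002  0.001 -0.001]
flat [0.55852168 0.22615932 0.12488801] axis dir [ 9.82996449e-01 -1.83648287e-01 -5.37443391e-04]
```

View pics/w14z.png

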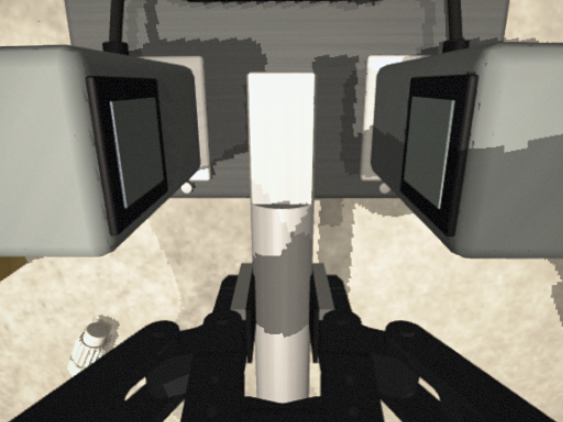

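View pics/d14z.png

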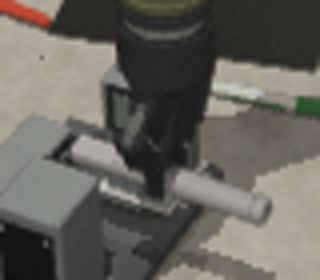

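```bash
python3 -c "
from workcell import manip
print(manip.finish_job()); print(manip.observe()['t'])"
```

```text
the job is handed in; nothing more can be done
None
the job is handed in; nothing more can be done
```

I rolled the spindle about 23 mm across the mat in two light strokes until its flat faced up. I then gripped it near mid-length, carried it clear over the micrometer heads and lowered it into the gap. I handed the job in at about 15.6 s, still holding it with an 80 N grip setting.

**Final position:** the last state puts the flat's centre at about (0.5585, 0.2262, 0.1249). I measured the beam's middle at about (0.5576, 0.2262) from the head tops, with the 125 mm height taken as given. The spindle is level to about 0.1° going by the tool pose. It is also within about 0.5° of square to the beam. Wrist force was about 3 N, and I saw no contact with the micrometer or the other things.

**Disagreements and limits:**
- **Flat angle on the mat:** an oblique view gave about 3.5° short of straight up. I left that for the closing jaws to take out by nudging the bar.
- **Flat angle after lifting:** it measured about 1.6° the other way, good to roughly 2°. I trimmed about 0.9° by tilting the tool and did not measure the angle again afterwards.
- **Position along the gap:** the head tops and the window frames disagree by about 1 mm on where the middle is, so I split the difference.
- **Window height:** I could not confirm it well from the images. The upper frame corners back-projected a few mm too high, so I relied on the stated 125 mm.

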